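# Put the shot glass away and latch the sloping case

### The job

Stand the small shot glass upright on the floor of the dark slope-fronted case, then lean the bamboo cover on the case's sloping front with its foot down against the ledge and its grip rib outwards, lying flat on the frame between the two latch blocks. Only then turn both chrome turnbuttons all the way in across the cover so that it is secured, and let go. Do not disturb the decanter, the large tumbler, the coaster or the scoop, and do not knock the shot glass over.

Things in the scene. Friction and masses are not known exactly. Their poses are not given: they have to be found in the camera images.
- case: Dark wood case fixed to the table, 192 deep (x) by 272 (y) by 146 mm high at the back. Origin: on the table, midway between its sides, 87 mm behind its outer front; x from low front to back, y to its left, z up. Front slopes 35 deg, rising to the back; opening 172 mm wide, in plan x -63 to +43 mm. Inner floor at z 10 mm. A glass standing at x -20 to +30, y within +-60 mm clears the cover.
- face: Sloping front frame of the case. Origin: on its surface, centre of the cover's seat (home, the cover's origin is here, z axes parallel); x up the slope (35 deg to the table), y to the case's left, z square out. Ledge face at x -85 mm, 14 mm high, for the cover's foot. Latch blocks 12 mm high at x 10, inner faces at y +-106 mm. The cover hardly slides on it by itself.
- cover: Loose flat bamboo cover 170 (x) by 200 (y) by 12 mm thick, about 0.3 kg, starting flat on the table. Origin: centre of its underside; z out of its outer face. Amid the outer face stands a flat-sided grip rib 70 mm long (x), 16 mm thick (y), its top 48 mm above the underside. Alike when turned half round.
- shot_glass: Loose small shot glass of smoky grey glass, 60 mm tall, 40 mm across at the base and 44 mm at the rim, open above, about 0.11 kg. Origin: centre of its underside; z up its axis.
- latch_left (a joint): Chrome turnbutton on the case's left block: flat bar 52 mm pivot to tip, 16 wide, underside 15 mm over the frame's surface; on it a thumb wing 8 mm thick, 12 to 52 mm from the pivot, top 42 mm over the surface. Rad: 0 = straight in across the cover (to frame -y), at a stop; 1.57 = up the slope; more = outwards, to 2.5. Stays where left; takes 0.05 N m to turn.
- latch_right (a joint): Mirror image of the left turnbutton, on the right (-y) block: 0 = straight in across the cover, pointing to the frame's +y, against a stop; 1.57 = up the slope; larger = outwards, up to 2.5.
- latch_left_pivot (a point): Pivot of the left turnbutton, 15 mm above the frame's surface (frame x 10, y 120 mm); the pivot axis is the frame's z.
- latch_right_pivot (a point): Pivot of the right turnbutton, 15 mm above the frame's surface (frame x 10, y -120 mm); the pivot axis is the frame's z.
- latch_left_tip (a point): Tip end of the left turnbutton's wing, 52 mm from the pivot axis, 31 mm above the frame's surface.
- latch_right_tip (a point): Tip end of the right turnbutton's wing, 52 mm from the pivot axis, 31 mm above the frame's surface.
- coaster: Bystander: round white ceramic coaster, 92 mm across, 8 mm thick, flat on the table. Origin: centre of its underside.
- decanter: Bystander: empty clear teardrop decanter, 112 mm across low down, 195 mm tall. Origin: centre of its underside.
- tumbler: Bystander: large smoky grey tumbler, 82 mm across, 90 mm tall. Origin: centre of its underside.
- scoop: Bystander: matte black ice scoop lying on the table, 195 mm long, 58 mm wide, 34 mm high. Origin: on the table near its middle; bowl to +x, handle to -x.
There are look-alikes about, which are no part of the job. What is shaped like the shot_glass but orange is not meant.

How it is judged:
On the way, in this order (a step that is already met when the one before it is completed fails the run):
1. the shot glass stands upright on the floor inside the case, let go (x of shot_glass in the frame of case between -0.06 and 0.07 m and y of shot_glass in the frame of case between -0.1 and 0.1 m and z of shot_glass in the frame of case below 0.016 m and angle between shot_glass's own z axis and vertical below 0.12 rad and contact force between the fingers and shot_glass below 0.1 N), for 0.2 s.
2. the cover leans home on the sloping frame, foot at the ledge, let go, with both turnbuttons still clear of it (x of cover in the frame of face between -0.004 and 0.008 m and y of cover in the frame of face between -0.012 and 0.012 m and z of cover in the frame of face between -0.003 and 0.004 m and angle between the z axis of cover and the z axis of face, either way round below 0.04 rad and angle between the x axis of cover and the x axis of face, either way round below 0.09 rad and contact force between the fingers and cover below 0.1 N and value of joint each of latch_left, latch_right above 1.2 rad), for 0.2 s.
3. one turnbutton is turned in across the cover (value of joint any of latch_left, latch_right below 0.3 rad), for 0.1 s.
At the end, for the whole second after the job is handed in: Shot glass upright (0.12 rad) on the case floor; cover flat on the sloping frame (4 mm, 0.04 rad), rib out, foot within 8 mm of the ledge, centred within 12 mm, square within 0.09 rad; both turnbuttons within 0.3 rad of straight across; all at rest (x of shot_glass in the frame of case between -0.06 and 0.07 m and y of shot_glass in the frame of case between -0.1 and 0.1 m and z of shot_glass in the frame of case below 0.016 m and angle between shot_glass's own z axis and vertical below 0.12 rad and x of cover in the frame of face between -0.004 and 0.008 m and y of cover in the frame of face between -0.012 and 0.012 m and z of cover in the frame of face between -0.003 and 0.004 m and angle between the z axis of cover and the z axis of face, either way round below 0.04 rad and angle between the x axis of cover and the x axis of face, either way round below 0.09 rad and value of joint each of latch_left, latch_right below 0.3 rad and linear speed of each of cover, shot_glass below 0.02 m/s); the robot touches nothing.
It fails at once if the coaster is disturbed (moved more than 30 mm or tipped) (distance of coaster from where it was at the start of the episode above 0.03 m or angle between coaster's own z axis and vertical above 0.5 rad).
It fails at once if the decanter is disturbed (moved more than 30 mm or tipped) (distance of decanter from where it was at the start of the episode above 0.03 m or angle between decanter's own z axis and vertical above 0.5 rad).
It fails at once if the large tumbler is disturbed (moved more than 30 mm or tipped) (distance of tumbler from where it was at the start of the episode above 0.03 m or angle between tumbler's own z axis and vertical above 0.5 rad).
It fails at once if the ice scoop is disturbed (moved more than 30 mm or tipped) (distance of scoop from where it was at the start of the episode above 0.03 m or angle between scoop's own z axis and vertical above 0.5 rad).
It fails at once if the shot glass is knocked over (angle between shot_glass's own z axis and vertical above 0.8 rad).
It also fails if it takes over 72 s, if anything falls off the work surface, if the arm or the gripper's body presses on something with over 40 N, if the wrist force passes 120 N, or if a joint passes its speed limit or range.

### The arm

A 6-joint arm with a two-finger parallel gripper is mounted at the origin on the work surface. World frame = base frame: x ahead of the robot, y to its left, z up, the work surface at z = 0. Lengths are in m, angles in rad, forces in N, time in s.
With the tool pointing down it reaches from about 0.25 to 0.775 m from the base axis. Payload 4 kg.
Tool frame: the origin (TCP) lies at the very end of the fingers, on their centre line; the grasp point (between the pads) lies 19 mm behind it (grip_depth is the z of the grasp point in the tool frame, in m); z points along the fingers, y is the line along which they close (so a half turn about z gives the same grasp; the last joint's range is limited). The gripper opens to 94 mm and grips with 3 to 60 N. Pads are 16 mm wide; open, the fingers measure 119 mm over their backs; the gripper's body (75 mm by 177 mm) begins 78 mm behind the grasp point.
Start: joints at [1.244, 0.087, 1.371, -0, 1.684, -0.103], TCP at [0.122, 0.536, 0.206] pointing down, gripper open.
Joint ranges: [-3.1, 3.1], [-0.76, 2.03], [0.27, 2.55], [-1.08, 4.22], [0.17, 2.65], [-2.57, 2.57]. Speed limits (rad/s): [2.79, 2.79, 3.14, 3.14, 3.14, 3.14].

### API

Orientations are given as a rotation vector (axis times angle).
In Python, from bench import read_state, read_camera, job_done, grip_depth gives the robot as it stands. The module is installed in compiled form; this text tells all that it offers.
- The arm moves only by the tool apply_moves, never from a script. Its argument "moves" is a list of rows, each an object of numbers: "x", "y", "z": the shift along the tool's x, y, z in units of 40 mm (1.0 is 40 mm); "twist": the turn about the tool's z in units of 10 degrees (1.0 is 10 degrees); "jaw": the finger opening in mm, from 0 to 94. In form: [{"x": .., "y": .., "z": .., "twist": .., "jaw": ..}, ...]. A call has 1 to 12 rows; each row shifts and turns the commanded pose from where the row before left it, along the tool's axes as they then stand; what a row does not reach is not made up. A row lasts 1/8 s, in which the tool goes at most 62.5 mm and 10.7 degrees, less where a joint would pass 70% of its speed; a pose out of reach is approached as far as the arm can. A call is refused whole if a number of a shift passes 1 or a number of a turn 1, either way. A call with a gripper value outside its range is refused whole. The fingers move at their own pace and stop on an object; "squeeze" is the grip in N (left out, the last holds). Time passes only in rows, so rows that do not move let the fingers close. It gives the time, the measured TCP pose, the force, the opening and the grip force at its end, in the units of the state.
- read_state(): the state, without advancing time (a new reading comes with each control period).
- read_camera(name): name is "scene" or "top" or "wrist"; returns a dict with "frame" (420x560x3 uint8, blue, green, red), "K" (3x3 intrinsics, pixels), "extrinsics" (4x4, takes a point from world to camera coordinates). Camera axes: x right, y up, looking along -z (the intrinsics and any distortion apply to the point x, -y, -z); pixel columns grow to the right and rows downward; lengths in m; the calibration is good to about 2 mm. A picture is of the moment at which its call begins. There is no depth.
- job_done(): hands the job in; it is judged then, once.
The state is a dict: "t": time; "qpos": joint angles; "qvel": joint speeds; "joint_efforts": joint torques, N m; "tcp_pos": TCP position; "tcp_rot": TCP orientation; "ft_force": force on the tool from outside, world axes, zero at the start; "ft_torque": the same for the moment, N m; "opening": finger opening in m; "gripper_force": force on a finger pad.
Only numpy, scipy, OpenCV 4.12 (cv2) and the standard library are available. Lean on these libraries where they do the work, as an engineer would, in place of code of your own. Each camera call takes 0.05 s, during which the arm holds its last target. There are 200 camera calls.

## Working session

There is one attempt and no reset: what is moved stays moved. The work goes in short steps, Python scripts to look and compute and a tool call to move; the robot and the scene stay as the last step left them, time stands still between calls to the robot, and variables do not carry over. Pictures are saved under pics/ and viewed, at most 10 in all, crops included, and the job is handed in when it is done.

Besides the shell and the picture viewer there is one more tool, called after "Emit:" by a JSON object that holds its "api" and its "payload", one argument or row to a line. apply_moves: Moves the arm, as the interface text tells. Its arguments: {"type":"object","properties":{"moves":{"type":"array"},"squeeze":{"type":"number"}},"required":["moves"]}

```bash
mkdir -p pics
cat > h.py <<'E'
import numpy as np, cv2
from bench import read_state, read_camera, job_done, grip_depth
def cam(n,fn=None):
    c=read_camera(n)
    if fn: cv2.imwrite(fn,c["frame"])
    return c
def ray(c,u,v):
    p=np.linalg.inv(c["K"])@[u,v,1]; d=np.array([p[0],-p[1],-p[2]])
    R=c["extrinsics"][:3,:3]; t=c["extrinsics"][:3,3]
    return -R.T@t, R.T@d
def onz(c,u,v,z):
    o,d=ray(c,u,v); return o+d*(z-o[2])/d[2]
def proj(c,P):
    q=c["extrinsics"][:3,:3]@np.asarray(P)+c["extrinsics"][:3,3]
    q=c["K"]@[q[0],-q[1],-q[2]]; return q[:2]/q[2]
E
python3 - <<'E'
from h import *
import pickle
d={n:cam(n) for n in("scene","top","wrist")}
pickle.dump(d,open("c0.pkl","wb"))
for n in("scene","top"): cv2.imwrite(f"pics/{n}0.png",cv2.resize(d[n]["frame"],(800,600),interpolation=cv2.INTER_CUBIC))
for n in d: print(n,d[n]["K"].tolist(),np.round(ray(d[n],280,210),3).tolist())
s=read_state();print(s,grip_depth)
E
```

```text
scene [[387.8796183153403, 0.0, 281.95510599191823], [0.0, 387.8796183153403, 210.64799544526113], [0.0, 0.0, 1.0]] [[1.297, 0.19, 0.658], [-0.773, -0.268, -0.575]]
top [[522.8291880789023, 0.0, 281.49963663860717], [0.0, 522.8291880789023, 210.0177873054354], [0.0, 0.0, 1.0]] [[0.271, -0.072, 1.528], [0.194, 0.013, -0.981]]
wrist [[341.92866410045644, 0.0, 279.16526620895996], [0.0, 341.92866410045644, 214.76059582746913], [0.0, 0.0, 1.0]] [[0.053, 0.552, 0.382], [0.223, -0.051, -0.974]]
{'t': 0.15, 'qpos': array([ 1.24388119e+00,  8.78048831e-02,  1.37189747e+00,  3.35488858e-06,
        1.68360552e+00, -1.03088447e-01]), 'qvel': array([ 0.00065642,  0.00037045, -0.00321217, -0.00135173, -0.00054929,
        0.00088619]), 'joint_efforts': array([ 1.89275423e-03, -3.40643406e+01, -3.02793717e+01,  7.18012475e-02,
        3.05808219e-02, -1.04538697e-04]), 'tcp_pos': array([0.12194025, 0.53587913, 0.2045672 ]), 'tcp_rot': array([-3.50810749e-01, -3.12157167e+00,  2.63079851e-03]), 'ft_force': array([-0.35251459,  0.37242881,  0.84599841]), 'ft_torque': array([-0.00432337,  0.01522163,  0.05097604]), 'gripper_force': 0.0, 'opening': 0.09400346359108605} -0.0188
```

View pics/scene0.png

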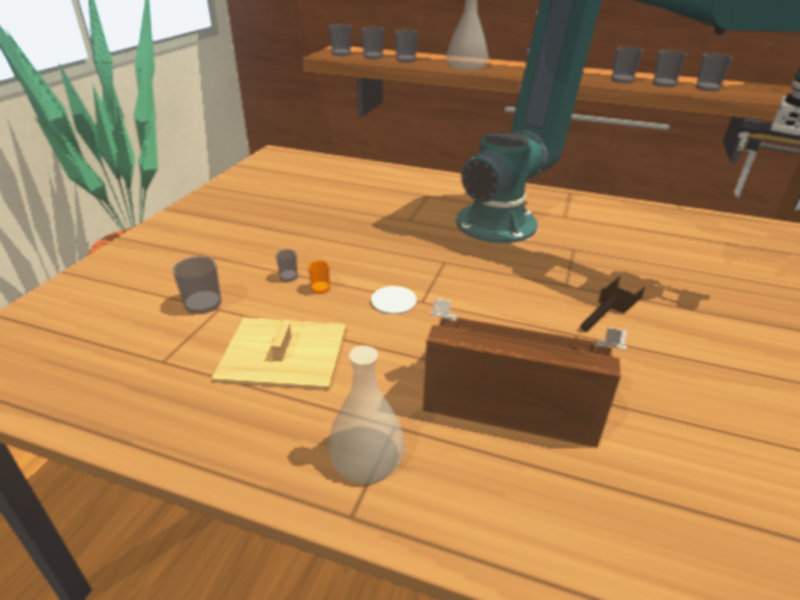

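View pics/top0.png

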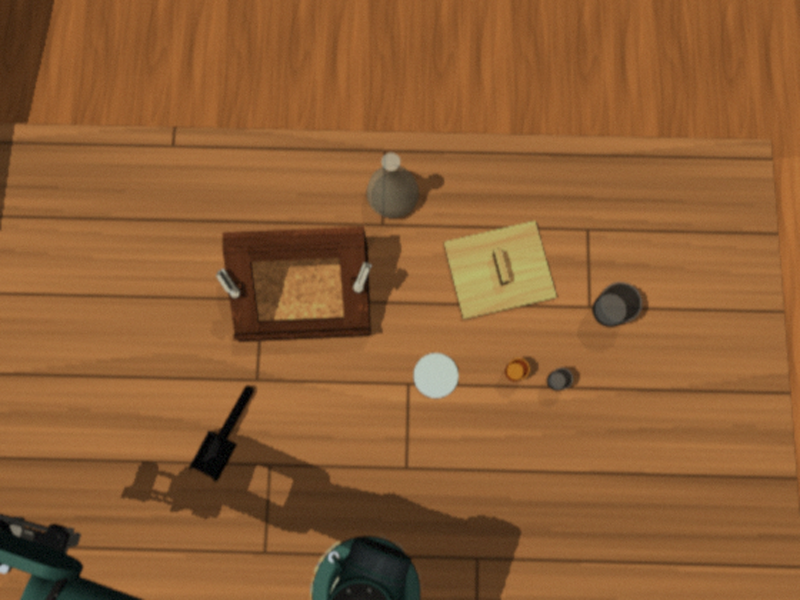

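The scene view shows the grey small glass at (287,264), the orange look-alike at (319,277) and the large tumbler at (198,285). In the top view they are at (559,379), (516,370) and (617,305). The grey small one next to the orange one fits the shot glass. I'll confirm it in an enlarged crop, along with the case and cover.

Run:
```python
from h import *
import pickle
d=pickle.load(open("c0.pkl","rb"));f=d["top"]["frame"]
# 560-scale crops, x5 : A case [145:270,150:250]; B cover+glass
A=cv2.resize(f[150:245,145:275],None,fx=6,fy=6,interpolation=cv2.INTER_CUBIC)
B=cv2.resize(f[145:280,300:460],None,fx=4.4,fy=4.4,interpolation=cv2.INTER_CUBIC)
cv2.imwrite("pics/cA.png",A);cv2.imwrite("pics/cB.png",B);print(A.shape,B.shape)
```

```text
(570, 780, 3) (594, 704, 3)
```

View pics/cA.png

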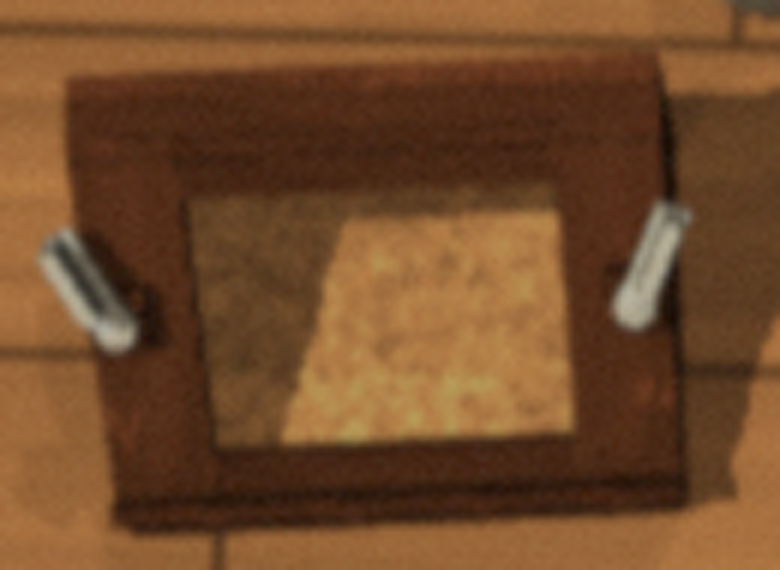

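View pics/cB.png

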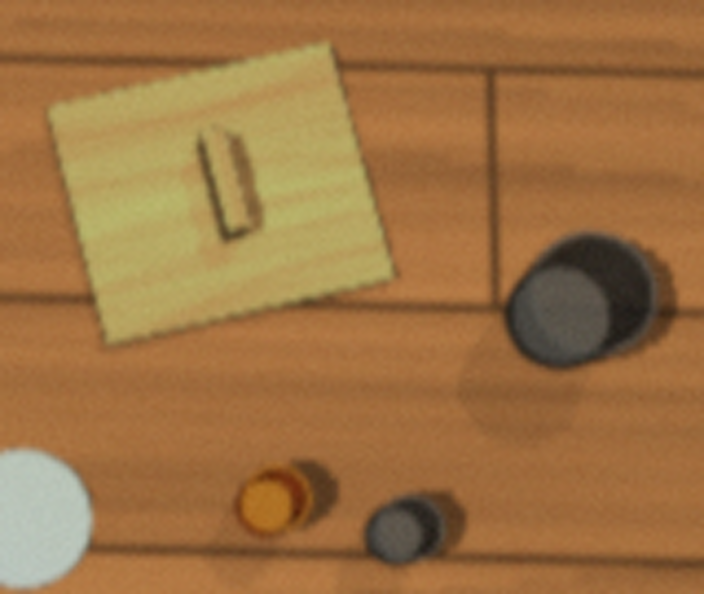

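cB shows the shot glass, small, grey and open, with its base centre at (398,533). The orange one is at (270,505) and the cover corners are at (50,108), (330,43), (396,277) and (108,345). cA shows the case with its pivots at (115,335) and (635,310) and both buttons turned outwards. Next I'll fit the poses.

```bash
cat >> h.py <<'E'
from scipy.spatial.transform import Rotation as Rn
def goto(P,yaw=None,s=None):
    "needed tool-axis shift in units to put TCP at P; yaw = wanted dir of tool y (mod pi)"
    s=s or read_state(); R=Rn.from_rotvec(s["tcp_rot"]).as_matrix()
    d=R.T@(np.asarray(P)-s["tcp_pos"])/0.04
    cy=np.arctan2(R[1,1],R[0,1]); out=[np.round(d,2).tolist(),"yaw_y",round(np.degrees(cy),1)]
    if yaw is not None:
        e=(yaw-cy+np.pi/2)%np.pi-np.pi/2; out+= ["twist units",round(-np.degrees(e)/10,2)]
    return out
E
python3 - <<'E'
from h import *
import pickle
from scipy.optimize import least_squares as LS
d=pickle.load(open("c0.pkl","rb"));c=d["top"]
a=lambda u,v:np.array([145+(u+.5)/6-.5,150+(v+.5)/6-.5]); b=lambda u,v:np.array([300+(u+.5)/4.4-.5,145+(v+.5)/4.4-.5])
cov=np.array([onz(c,*b(*p),.012) for p in[(50,108),(330,43),(396,277),(108,345)]])
print("cover",cov.mean(0),"ydir",np.degrees(np.arctan2(*(cov[0]-cov[1]+cov[3]-cov[2])[[1,0]])),np.linalg.norm(cov[0]-cov[1]),np.linalg.norm(cov[1]-cov[2]))
for n,p,z in[("glass base",(398,533),.004),("orange",(270,505),.004),("tumbler",(562,315),.005)]: print(n,onz(c,*b(*p),z))
print("coaster",onz(c,436*.7,375*.7,.008),"scoop",onz(c,222*.7,435*.7,.02),"decanter",onz(c,393*.7,195*.7,.05))
t=np.tan(np.radians(35))
def W(q,P): 
    C,S=np.cos(q[2]),np.sin(q[2]); return np.array([q[0]+C*P[0]-S*P[1],q[1]+S*P[0]+C*P[1],P[2]])
def res(q):
    o=[]
    for P,uv in[((.105,.136,.146),(68,82)),((.105,-.136,.146),(655,55)),
      ((.043,.086,q[3]+t*.043),(183,200)),((.043,-.086,q[3]+t*.043),(558,188)),((-.063,.086,q[3]-t*.063),(214,450)),((-.063,-.086,q[3]-t*.063),(577,432)),((-.087,.136,.03),(113,512)),((-.087,-.136,.03),(687,490))]:
        o+=list(proj(c,W(q,P))-a(*uv))
    return o
r=LS(res,[.5,.1,0,.07],x_scale=[.1,.1,.1,.01]);print(r.x,np.round(r.fun,1))
for uv in[(115,335),(635,310),(55,245),(675,215)]:
    w=onz(c,*a(*uv),.105)-[r.x[0],r.x[1],0];q=-r.x[2];print("latch pt case frame",np.cos(q)*w[0]-np.sin(q)*w[1],np.sin(q)*w[0]+np.cos(q)*w[1])
s=read_state();print(Rn.from_rotvec(s["tcp_rot"]).as_matrix().round(3)); g=onz(c,*b(398,533),.004)
print(goto([g[0],g[1],.25],0,s))
E
```

```text
cover [ 0.6420044  -0.25866956  0.012     ] ydir 104.81428729484229 0.19790018000564424 0.16831193361717342
glass base [ 0.41494172 -0.37634966  0.004     ]
orange [ 0.43141795 -0.29192808  0.004     ]
tumbler [ 0.56401659 -0.48859541  0.005     ]
coaster [ 0.41800709 -0.12937221  0.008     ] scoop [0.28716084 0.29483428 0.02      ] decanter [ 0.78525812 -0.03259645  0.05      ]
[0.57781757 0.1487755  0.06599281 0.10680102] [-0.3 -2.2  0.7 -1.8 -0.5  0.  -0.4 -0.6 -0.3  0.9 -0.4  1.4  1.5  1.3
 -0.3  1.1]
latch pt case frame -0.011898499556483632 0.12266533871687195
latch pt case frame -0.010242577914594686 -0.11879424449042868
latch pt case frame 0.03221957131125376 0.15078313602602672
latch pt case frame 0.03433774108681228 -0.13881229201757567
[[-0.975  0.222 -0.001]
 [ 0.222  0.975 -0.002]
 [ 0.    -0.002 -1.   ]]
[[-12.2, -20.61, -1.1], 'yaw_y', np.float64(77.2), 'twist units', np.float64(7.72)]
```

Emit:
{"api": "apply_moves", "payload": {
  "moves": [
    {"x": -0.4,"y": -0.3,"z": -0.9,"twist": -0.15},
    {"x": -0.8,"y": -0.6,"z": -0.9,"twist": -0.15},
    {"x": -0.9,"y": -0.75,"z": -0.6,"twist": -0.15},
    {"x": -0.9,"y": -0.75,"z": -0.6,"twist": -0.15},
    {"x": -0.9,"y": -0.75,"z": -0.4,"twist": -0.15},
    {"x": -0.9,"y": -0.75,"z": -0.2,"twist": -0.15},
    {"x": -0.9,"y": -0.75,"twist": -0.15},
    {"x": -0.9,"y": -0.75,"twist": -0.15},
    {"x": -0.9,"y": -0.75,"twist": -0.15},
    {"x": -0.9,"y": -0.75,"twist": -0.15},
    {"x": -0.8,"y": -0.75,"twist": -0.15},
    {"jaw": 60}
  ]
}}

```text
invalid input
```

Run:
```python
from h import *
import pickle
c=cam("wrist");pickle.dump(c,open("c1.pkl","wb"));cv2.imwrite("pics/w1.png",cv2.resize(c["frame"],(800,600),interpolation=cv2.INTER_CUBIC))
s=read_state();print(s["tcp_pos"],s["t"],goto([.415,-.376,.25],np.radians(11),s))
```

```text
[0.12195773 0.5359751  0.20474051] 0.2 [[-12.2, -20.61, -1.11], 'yaw_y', np.float64(77.2), 'twist units', np.float64(6.62)]
```

View pics/w1.png

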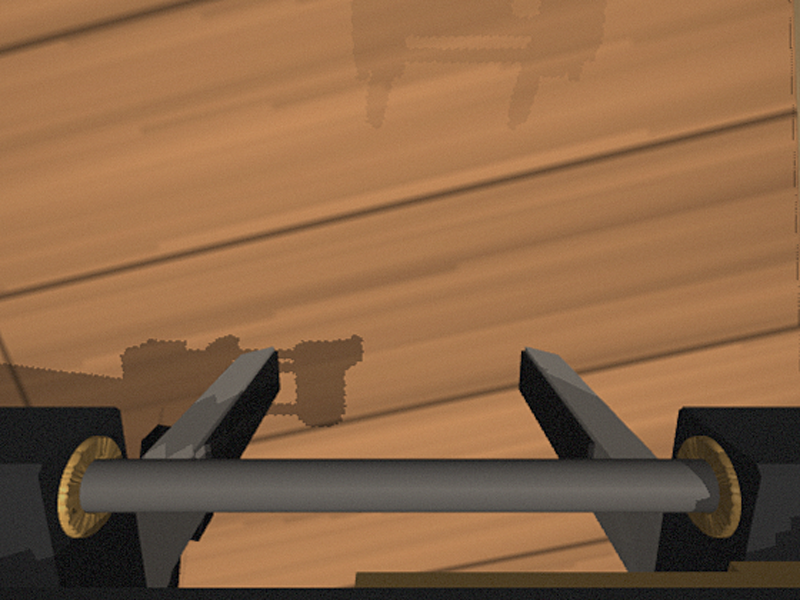

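The move was refused, so w1 shows only bare table and the fingers. I'll send full rows.

Emit:
{"api": "apply_moves", "payload": {
  "moves": [
    {"x": -0.4,"y": -0.3,"z": -0.9,"twist": -0.15,"jaw": 60},
    {"x": -0.8,"y": -0.6,"z": -0.9,"twist": -0.15,"jaw": 60},
    {"x": -0.9,"y": -0.75,"z": -0.6,"twist": -0.15,"jaw": 60},
    {"x": -0.9,"y": -0.75,"z": -0.6,"twist": -0.15,"jaw": 60},
    {"x": -0.9,"y": -0.75,"z": -0.4,"twist": -0.15,"jaw": 60},
    {"x": -0.9,"y": -0.75,"z": -0.2,"twist": -0.15,"jaw": 60},
    {"x": -0.9,"y": -0.75,"z": 0,"twist": -0.15,"jaw": 60},
    {"x": -0.9,"y": -0.75,"z": 0,"twist": -0.15,"jaw": 60},
    {"x": -0.9,"y": -0.75,"z": 0,"twist": -0.15,"jaw": 60},
    {"x": -0.9,"y": -0.75,"z": 0,"twist": -0.15,"jaw": 60},
    {"x": -0.8,"y": -0.75,"z": 0,"twist": -0.15,"jaw": 60},
    {"x": 0,"y": 0,"z": 0,"twist": 0,"jaw": 60}
  ],
  "squeeze": 10
}}

```text
t: 1.7
tcp_pos: [0.4638, 0.1988, 0.3481]
tcp_rot: [0.094, -3.138, 0.001]
ft_force: [-0.1, 0.4, -0.3]
opening: 0.06
gripper_force: 0.0
```

Run:
```python
from h import *
import pickle
c=cam("wrist");pickle.dump(c,open("c1.pkl","wb"));cv2.imwrite("pics/w2.png",cv2.resize(c["frame"],(800,600),interpolation=cv2.INTER_CUBIC))
s=read_state();print(s["tcp_pos"],s["t"],goto([.415,-.376,.25],np.radians(11),s))
```

```text
[0.46272055 0.19996714 0.34863113] 1.75 [[2.07, -14.3, 2.47], 'yaw_y', np.float64(93.5), 'twist units', np.float64(8.25)]
```

View pics/w2.png

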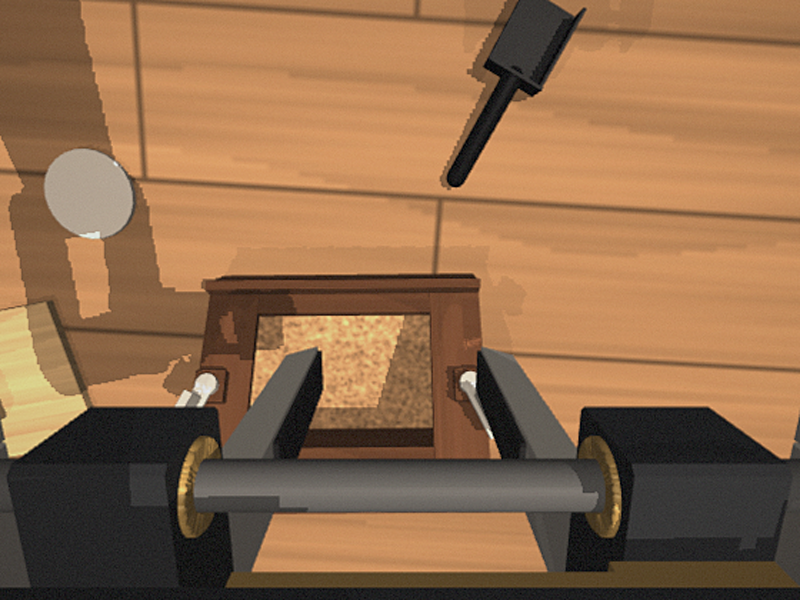

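w2 shows the case from close by: opening corners at (258,315), (431,315) and (433,445), pivots at (208,383) for right and (467,379) for left, ledge ends at (203,282) and (480,279). I'll refine the fit on both views.

```bash
cat > fit.py <<'E'
from h import *
import pickle
from scipy.optimize import least_squares as LS
c=pickle.load(open("c0.pkl","rb"))["top"];w=pickle.load(open("c1.pkl","rb"))
a=lambda u,v:np.array([145+(u+.5)/6-.5,150+(v+.5)/6-.5]); k=lambda u,v:np.array([u*.7,v*.7])
t=np.tan(np.radians(35));cs,sn=np.cos(np.radians(35)),np.sin(np.radians(35))
def W(q,P): 
    C,S=np.cos(q[2]),np.sin(q[2]); return np.array([q[0]+C*P[0]-S*P[1],q[1]+S*P[0]+C*P[1],P[2]])
def F(q,P): # face->world
    x,y,z=P; return W(q,(q[4]+cs*x-sn*z,y,q[3]+t*q[4]+sn*x+cs*z))
def res(q,full=False):
    o=[]; S=lambda x,y:W(q,(x,y,q[3]+t*x)); Pv=lambda s:F(q,(.01,s*.12,.018))
    for cam_,f,P,uv in[(c,a,S(.043,.086),(183,200)),(c,a,S(.043,-.086),(558,188)),(c,a,S(-.063,.086),(214,450)),(c,a,S(-.063,-.086),(577,432)),
      (c,a,Pv(1),(118,333)),(c,a,Pv(-1),(633,310)),(w,k,Pv(-1),(207,383)),(w,k,Pv(1),(467,379)),
      (w,k,S(-.063,-.086),(258,315)),(w,k,S(-.063,.086),(431,315)),(w,k,S(.043,.086),(434,445)),
      (c,a,W(q,(.105,.136,.146)),(70,80)),(c,a,W(q,(.105,-.136,.146)),(656,55))]:
        o+=list((proj(cam_,P)-f(*uv)))
    return np.array(o)
r=LS(res,[.58,.148,.066,.1,-.01],x_scale=[.1,.1,.1,.01,.01],loss="soft_l1")
np.save("case.npy",r.x)
if __name__=="__main__":
    q=r.x;print(np.round(q,4),np.round(res(q).reshape(-1,2),1).tolist())
    print("face origin",F(q,(0,0,0)),"pivots",F(q,(.01,.12,.015)),F(q,(.01,-.12,.015)))
E
python3 fit.py
```

```text
[ 0.5826  0.1504  0.0701  0.0962 -0.0114] [[-0.3, -0.6], [-0.6, -1.4], [0.1, -0.0], [-0.5, 0.3], [-0.3, -0.9], [0.2, -1.0], [-0.1, -1.0], [1.8, 0.0], [-0.6, -1.3], [-1.5, -2.5], [-0.6, 0.2], [-1.2, -3.4], [-0.1, -3.7]]
face origin [0.57119662 0.1495582  0.08818497] pivots [0.56238128 0.26923468 0.10620801] [0.57918973 0.029824   0.10620801]
```

Emit:
{"api": "apply_moves", "payload": {
  "moves": [
    {"x": 0,"y": -0.9,"z": 0,"twist": 0,"jaw": 60},
    {"x": 0,"y": -1.0,"z": 0,"twist": 0,"jaw": 60},
    {"x": 0,"y": -1.0,"z": 0,"twist": 0,"jaw": 60},
    {"x": 0,"y": -1.0,"z": 0,"twist": 0,"jaw": 60},
    {"x": 0,"y": -1.0,"z": 0,"twist": 0,"jaw": 60},
    {"x": 0.3,"y": -1.0,"z": 0,"twist": 0,"jaw": 60},
    {"x": 0.3,"y": -1.0,"z": 0,"twist": 0,"jaw": 60},
    {"x": 0.3,"y": -1.0,"z": 0,"twist": 0,"jaw": 60},
    {"x": 0.3,"y": -1.0,"z": 0,"twist": 0,"jaw": 60},
    {"x": 0.3,"y": -1.0,"z": 0,"twist": 0,"jaw": 60},
    {"x": 0.3,"y": -1.0,"z": 0,"twist": 0,"jaw": 60},
    {"x": 0.3,"y": -0.5,"z": 0,"twist": 0,"jaw": 60}
  ]
}}

```text
t: 3.25
tcp_pos: [0.4074, -0.2599, 0.3493]
tcp_rot: [0.101, -3.14, -0.001]
ft_force: [0.5, -0.5, -0.2]
opening: 0.06
gripper_force: 0.0
```

Run:
```python
from h import *
import pickle
c=pickle.load(open("c0.pkl","rb"))["top"]
for P in([.415,-.376,.06],[.415,-.376,.0]): u=proj(c,P);print((u-[300,145]+.5)*4.4-.5)
# dark-blob check in cB px
print(goto([.415,-.376,.13]))
f=c["frame"][240:282,375:410]; m=(f.max(2)<95).astype(np.uint8);n,l,st,ce=cv2.connectedComponentsWithStats(m);print(st,(ce+[75,95]+.5)*4.4-.5)
```

```text
[414.91957954 524.98592007]
[396.27031372 533.44219833]
[[-0.0, -2.91, 5.48], 'yaw_y', np.float64(93.7)]
[[   0    0   35   42 1214]
 [   0   14    1    5    5]
 [   8   18   22   15  251]] [[405.88385502 505.99291598]
 [331.7        490.1       ]
 [410.97011952 529.19163347]]
```

Emit:
{"api": "apply_moves", "payload": {
  "moves": [
    {"x": 0,"y": -0.8,"z": 0,"twist": 0,"jaw": 62},
    {"x": 0,"y": -0.8,"z": 0.3,"twist": 0,"jaw": 62},
    {"x": 0,"y": -0.8,"z": 0.7,"twist": 0,"jaw": 62},
    {"x": 0,"y": -0.5,"z": 1.0,"twist": 0,"jaw": 62},
    {"x": 0,"y": 0,"z": 1.0,"twist": 0,"jaw": 62},
    {"x": 0,"y": 0,"z": 1.0,"twist": 0,"jaw": 62},
    {"x": 0,"y": 0,"z": 1.0,"twist": 0,"jaw": 62},
    {"x": 0,"y": 0,"z": 1.0,"twist": 0,"jaw": 62},
    {"x": 0,"y": 0,"z": 1.0,"twist": 0,"jaw": 62},
    {"x": 0,"y": 0,"z": 0.7,"twist": 0,"jaw": 62},
    {"x": 0,"y": 0,"z": 0.3,"twist": 0,"jaw": 62},
    {"x": 0,"y": 0,"z": 0,"twist": 0,"jaw": 62}
  ]
}}

```text
t: 4.75
tcp_pos: [0.4154, -0.3745, 0.0293]
tcp_rot: [0.102, -3.139, -0.001]
ft_force: [-1.0, -0.9, 0.3]
opening: 0.0621
gripper_force: 0.0
```

Emit:
{"api": "apply_moves", "payload": {
  "moves": [
    {"x": 0,"y": 0,"z": 0,"twist": 0,"jaw": 50},
    {"x": 0,"y": 0,"z": 0,"twist": 0,"jaw": 38},
    {"x": 0,"y": 0,"z": 0,"twist": 0,"jaw": 30},
    {"x": 0,"y": 0,"z": 0,"twist": 0,"jaw": 30},
    {"x": 0,"y": 0,"z": 0,"twist": 0,"jaw": 30}
  ],
  "squeeze": 15
}}

```text
t: 5.38
tcp_pos: [0.4159, -0.3759, 0.0309]
tcp_rot: [-0.101, 3.138, -0.002]
ft_force: [-0.0, 2.3, 6.4]
opening: 0.0433
gripper_force: 15.0
```

Run:
```python
from h import *
import fit
s=read_state();print(s["tcp_pos"],s["opening"],s["gripper_force"])
P=fit.W(np.load("case.npy"),(-.015,0,.04));print(P,goto([P[0],P[1],.3],np.radians(94),s))
```

```text
[ 0.41587209 -0.3759      0.03091562] 0.04331709708333198 15.000459072034573
[0.56760918 0.14930634 0.04      ] [[-4.64, 12.85, -6.74], 'yaw_y', np.float64(93.7), 'twist units', np.float64(-0.03)]
```

Emit:
{"api": "apply_moves", "payload": {
  "moves": [
    {"x": 0,"y": 0,"z": -0.5,"twist": 0,"jaw": 30},
    {"x": 0,"y": 0,"z": -1,"twist": 0,"jaw": 30},
    {"x": 0,"y": 0,"z": -1,"twist": 0,"jaw": 30},
    {"x": 0,"y": 0.4,"z": -1,"twist": 0,"jaw": 30},
    {"x": -0.2,"y": 0.8,"z": -1,"twist": 0,"jaw": 30},
    {"x": -0.4,"y": 1,"z": -0.9,"twist": 0,"jaw": 30},
    {"x": -0.5,"y": 1,"z": -0.6,"twist": 0,"jaw": 30},
    {"x": -0.5,"y": 1,"z": -0.3,"twist": 0,"jaw": 30},
    {"x": -0.5,"y": 1,"z": 0,"twist": 0,"jaw": 30},
    {"x": -0.5,"y": 1,"z": 0,"twist": 0,"jaw": 30},
    {"x": -0.5,"y": 1,"z": 0,"twist": 0,"jaw": 30},
    {"x": -0.5,"y": 1,"z": 0,"twist": 0,"jaw": 30}
  ]
}}

```text
t: 6.88
tcp_pos: [0.5381, -0.0378, 0.2808]
tcp_rot: [0.1, -3.139, 0.0]
ft_force: [0.9, 0.4, -1.3]
opening: 0.0429
gripper_force: 15.0
```

Emit:
{"api": "apply_moves", "payload": {
  "moves": [
    {"x": -0.5,"y": 1,"z": 0,"twist": 0,"jaw": 30},
    {"x": -0.5,"y": 1,"z": 0,"twist": 0,"jaw": 30},
    {"x": -0.4,"y": 1,"z": 0,"twist": 0,"jaw": 30},
    {"x": -0.2,"y": 0.9,"z": 0,"twist": 0,"jaw": 30},
    {"x": -0.1,"y": 0.6,"z": 0,"twist": 0,"jaw": 30},
    {"x": 0,"y": 0.3,"z": 0,"twist": 0,"jaw": 30},
    {"x": 0,"y": 0,"z": 0,"twist": 0,"jaw": 30}
  ]
}}

```text
t: 7.75
tcp_pos: [0.5931, 0.1572, 0.281]
tcp_rot: [0.102, -3.139, 0.001]
ft_force: [-0.1, -0.8, -1.4]
opening: 0.043
gripper_force: 15.0
```

Run:
```python
from h import *
s=read_state();print(s["tcp_pos"],s["opening"],s["gripper_force"],s["t"])
print(goto([.5676,.1493,.3],np.radians(94),s))
c=cam("wrist");cv2.imwrite("pics/w3.png",cv2.resize(c["frame"],(800,600)))
c=cam("scene");cv2.imwrite("pics/s3.png",cv2.resize(c["frame"],(800,600)))
```

```text
[0.59310886 0.15720633 0.2809664 ] 0.04304165637165116 14.999899076647125 7.75
[[0.65, -0.16, -0.48], 'yaw_y', np.float64(93.7), 'twist units', np.float64(-0.03)]
```

Emit:
{"api": "apply_moves", "payload": {
  "moves": [
    {"x": 0.4,"y": -0.1,"z": 0,"twist": 0,"jaw": 30},
    {"x": 0.25,"y": -0.06,"z": 0.3,"twist": 0,"jaw": 30},
    {"x": 0,"y": 0,"z": 0.8,"twist": 0,"jaw": 30},
    {"x": 0,"y": 0,"z": 1,"twist": 0,"jaw": 30},
    {"x": 0,"y": 0,"z": 1,"twist": 0,"jaw": 30},
    {"x": 0,"y": 0,"z": 0.9,"twist": 0,"jaw": 30},
    {"x": 0,"y": 0,"z": 0.7,"twist": 0,"jaw": 30},
    {"x": 0,"y": 0,"z": 0.5,"twist": 0,"jaw": 30},
    {"x": 0,"y": 0,"z": 0.3,"twist": 0,"jaw": 30},
    {"x": 0,"y": 0,"z": 0.2,"twist": 0,"jaw": 30},
    {"x": 0,"y": 0,"z": 0.15,"twist": 0,"jaw": 30},
    {"x": 0,"y": 0,"z": 0,"twist": 0,"jaw": 30}
  ]
}}

```text
t: 9.35
tcp_pos: [0.5679, 0.1489, 0.0476]
tcp_rot: [-0.101, 3.14, 0.0]
ft_force: [-0.3, -0.3, -1.9]
opening: 0.0431
gripper_force: 15.0
```

Emit:
{"api": "apply_moves", "payload": {
  "moves": [
    {"x": 0,"y": 0,"z": 0.08,"twist": 0,"jaw": 30},
    {"x": 0,"y": 0,"z": 0.05,"twist": 0,"jaw": 30},
    {"x": 0,"y": 0,"z": 0,"twist": 0,"jaw": 30}
  ]
}}

```text
t: 9.72
tcp_pos: [0.5677, 0.1491, 0.0422]
tcp_rot: [0.101, -3.14, -0.0]
ft_force: [-0.2, 0.4, -1.0]
opening: 0.0437
gripper_force: 15.0
```

Emit:
{"api": "apply_moves", "payload": {
  "moves": [
    {"x": 0,"y": 0,"z": 0.04,"twist": 0,"jaw": 30},
    {"x": 0,"y": 0,"z": 0,"twist": 0,"jaw": 30}
  ]
}}

```text
t: 9.98
tcp_pos: [0.5681, 0.1491, 0.0411]
tcp_rot: [-0.101, 3.139, 0.0]
ft_force: [-0.2, 1.2, 0.2]
opening: 0.0436
gripper_force: 15.0
```

Emit:
{"api": "apply_moves", "payload": {
  "moves": [
    {"x": 0,"y": 0,"z": 0.02,"twist": 0,"jaw": 30},
    {"x": 0,"y": 0,"z": 0,"twist": 0,"jaw": 46},
    {"x": 0,"y": 0,"z": 0,"twist": 0,"jaw": 52},
    {"x": 0,"y": 0,"z": 0,"twist": 0,"jaw": 60},
    {"x": 0,"y": 0,"z": 0,"twist": 0,"jaw": 62},
    {"x": 0,"y": 0,"z": -0.4,"twist": 0,"jaw": 62},
    {"x": 0,"y": 0,"z": -0.9,"twist": 0,"jaw": 62},
    {"x": 0,"y": 0,"z": -1,"twist": 0,"jaw": 62},
    {"x": 0,"y": 0,"z": -1,"twist": 0,"jaw": 62},
    {"x": 0,"y": 0,"z": -1,"twist": 0,"jaw": 62},
    {"x": 0,"y": 0,"z": -1,"twist": 0,"jaw": 62},
    {"x": 0,"y": 0,"z": -0.7,"twist": 0,"jaw": 62}
  ]
}}

```text
t: 11.48
tcp_pos: [0.5681, 0.1491, 0.284]
tcp_rot: [-0.101, 3.135, 0.001]
ft_force: [-0.3, -0.0, 0.6]
opening: 0.0618
gripper_force: 0.0
```

Run:
```python
from h import *
import fit,pickle
s=read_state();print(s["tcp_pos"],s["t"])
c=cam("wrist")
# cover yaw ydir 104.8
u=np.radians(104.8); xd=np.array([np.sin(u),-np.cos(u)])
P=np.array([.642,-.2587]); print(goto([*P,.25],u,s),"cover x dir",xd)
c=cam("top");cv2.imwrite("pics/t4.png",cv2.resize(c["frame"][145:265,145:425],None,fx=2.85,fy=2.85,interpolation=cv2.INTER_CUBIC))
```

```text
[0.56812968 0.14905044 0.28395289] 11.475
[[-1.19, -10.29, 0.85], 'yaw_y', np.float64(93.7), 'twist units', np.float64(-1.11)] cover x dir [0.96682339 0.25544576]
```

View pics/t4.png

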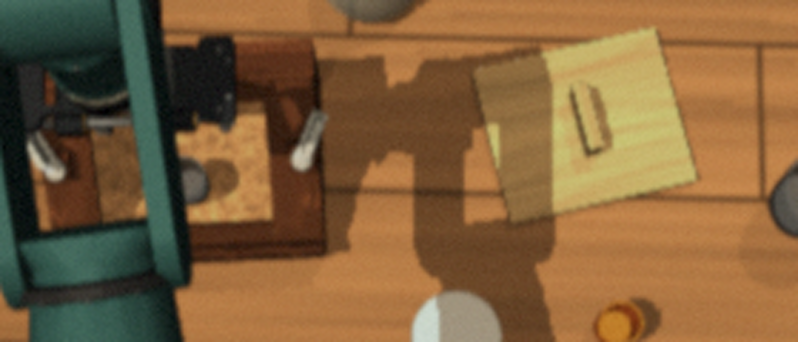

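Emit:
{"api": "apply_moves", "payload": {
  "moves": [
    {"x": 0,"y": -0.7,"z": 0,"twist": 0,"jaw": 44},
    {"x": 0,"y": -1,"z": 0,"twist": 0,"jaw": 44},
    {"x": 0,"y": -1,"z": 0,"twist": 0,"jaw": 44},
    {"x": 0,"y": -1,"z": 0,"twist": 0,"jaw": 44},
    {"x": 0,"y": -1,"z": 0,"twist": 0,"jaw": 44},
    {"x": 0,"y": -1,"z": 0,"twist": 0,"jaw": 44},
    {"x": 0,"y": -1,"z": 0,"twist": 0,"jaw": 44},
    {"x": 0,"y": -1,"z": 0,"twist": 0,"jaw": 44},
    {"x": -0.2,"y": -1,"z": 0,"twist": -0.3,"jaw": 44},
    {"x": -0.4,"y": -0.9,"z": 0,"twist": -0.4,"jaw": 44},
    {"x": -0.3,"y": -0.4,"z": 0,"twist": -0.4,"jaw": 44},
    {"x": 0,"y": 0,"z": 0,"twist": 0,"jaw": 44}
  ]
}}

```text
t: 13.08
tcp_pos: [0.6328, -0.2461, 0.2771]
tcp_rot: [0.398, -3.113, -0.003]
ft_force: [-0.1, 0.2, 0.3]
opening: 0.0436
gripper_force: 0.0
```

Run:
```python
from h import *
import pickle
c=pickle.load(open("c0.pkl","rb"))["top"]
b=lambda u,v:np.array([300+(u+.5)/4.4-.5,145+(v+.5)/4.4-.5])
print("rib top centre",onz(c,*b(230,182),.048))
s=read_state();u=np.radians(104.8)
print(s["tcp_pos"],s["t"],goto([.6633,-.2531,.0145],u,s))
w=cam("wrist");pickle.dump(w,open("c5.pkl","wb"));cv2.imwrite("pics/w5.png",cv2.resize(w["frame"],(800,600),interpolation=cv2.INTER_CUBIC))
```

```text
rib top centre [ 0.64009683 -0.26015267  0.048     ]
[ 0.63280187 -0.2460561   0.27714801] 13.075 [[-0.71, -0.38, 6.56], 'yaw_y', np.float64(104.6), 'twist units', np.float64(-0.02)]
```

View pics/w5.png

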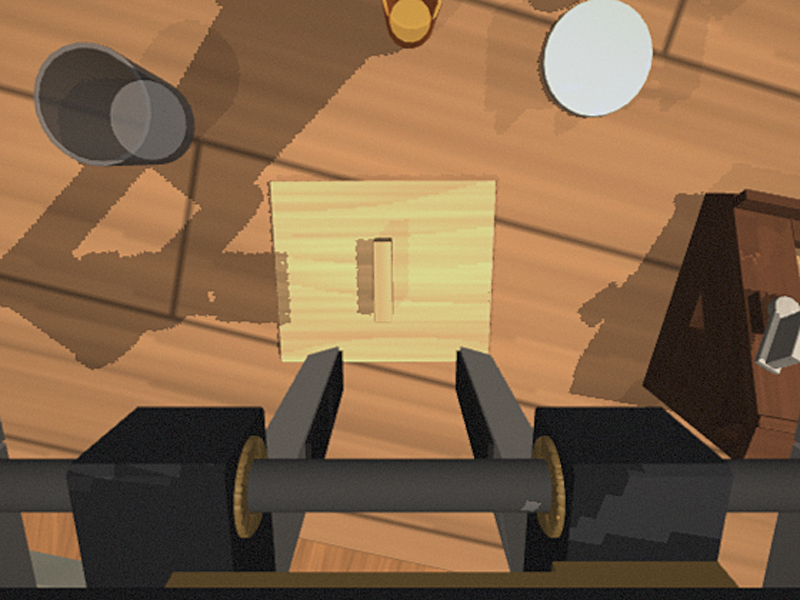

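t4 shows the shot glass standing in the case at (188,180). w5 shows the cover squarely below, with corners at (271,182), (496,181), (490,361) and (282,362), and the rib top centred near (383,281).

Run:
```python
from h import *
import pickle
w=pickle.load(open("c5.pkl","rb"))
C=np.array([onz(w,u*.7,v*.7,.012) for u,v in[(271,182),(496,181),(490,361),(282,362)]])
print(C.mean(0),np.linalg.norm(np.diff(C,axis=0),axis=1),"rib",onz(w,383*.7,281*.7,.048))
for a_,b_ in((0,1),(3,2)): print(np.degrees(np.arctan2(*(C[b_]-C[a_])[[1,0]])))
```

```text
[ 0.64517895 -0.25526771  0.012     ] [0.1975174  0.16736187 0.19962849] rib [ 0.64364614 -0.2563024   0.048     ]
104.79592961533177
104.79386187523569
```

Emit:
{"api": "apply_moves", "payload": {
  "moves": [
    {"x": -0.4,"y": -0.2,"z": 0.3,"twist": 0,"jaw": 44},
    {"x": -0.33,"y": -0.15,"z": 0.9,"twist": 0,"jaw": 44},
    {"x": 0,"y": 0,"z": 1,"twist": 0,"jaw": 44},
    {"x": 0,"y": 0,"z": 1,"twist": 0,"jaw": 44},
    {"x": 0,"y": 0,"z": 1,"twist": 0,"jaw": 44},
    {"x": 0,"y": 0,"z": 0.9,"twist": 0,"jaw": 44},
    {"x": 0,"y": 0,"z": 0.7,"twist": 0,"jaw": 44},
    {"x": 0,"y": 0,"z": 0.4,"twist": 0,"jaw": 44},
    {"x": 0,"y": 0,"z": 0.2,"twist": 0,"jaw": 44},
    {"x": 0,"y": 0,"z": 0.1,"twist": 0,"jaw": 44},
    {"x": 0,"y": 0,"z": 0,"twist": 0,"jaw": 44}
  ]
}}

```text
t: 14.5
tcp_pos: [0.6652, -0.2515, 0.0208]
tcp_rot: [-0.401, 3.115, -0.001]
ft_force: [0.2, 0.3, -0.4]
opening: 0.0439
gripper_force: 0.0
```

Emit:
{"api": "apply_moves", "payload": {
  "moves": [
    {"x": 0.03,"y": 0,"z": 0.15,"twist": 0,"jaw": 44},
    {"x": 0,"y": 0,"z": 0,"twist": 0,"jaw": 30},
    {"x": 0,"y": 0,"z": 0,"twist": 0,"jaw": 18},
    {"x": 0,"y": 0,"z": 0,"twist": 0,"jaw": 8},
    {"x": 0,"y": 0,"z": 0,"twist": 0,"jaw": 8},
    {"x": 0,"y": 0,"z": 0,"twist": 0,"jaw": 8}
  ],
  "squeeze": 7
}}

```text
t: 15.25
tcp_pos: [0.6637, -0.2518, 0.0141]
tcp_rot: [-0.401, 3.115, -0.0]
ft_force: [1.8, -0.5, 0.4]
opening: 0.0156
gripper_force: 7.0
```

Emit:
{"api": "apply_moves", "payload": {
  "moves": [
    {"x": 0.06,"y": 0,"z": -0.16,"twist": 0,"jaw": 8},
    {"x": 0.06,"y": 0,"z": -0.16,"twist": 0,"jaw": 8},
    {"x": 0.08,"y": 0,"z": -0.15,"twist": 0,"jaw": 8},
    {"x": 0.08,"y": 0,"z": -0.15,"twist": 0,"jaw": 8},
    {"x": 0.19,"y": 0,"z": -0.28,"twist": 0,"jaw": 8},
    {"x": 0.23,"y": 0,"z": -0.26,"twist": 0,"jaw": 8},
    {"x": 0.26,"y": 0,"z": -0.22,"twist": 0,"jaw": 8},
    {"x": 0,"y": 0,"z": 0,"twist": 0,"jaw": 8}
  ]
}}

```text
t: 16.25
tcp_pos: [0.6263, -0.2622, 0.0708]
tcp_rot: [-0.399, 3.114, -0.002]
ft_force: [0.6, -0.5, -3.4]
opening: 0.0161
gripper_force: 7.0
```

Run:
```python
from h import *
import pickle
s=read_state();print(s["tcp_pos"],s["ft_torque"],s["ft_force"],s["opening"])
c=cam("scene");w=cam("wrist");pickle.dump((c,w,s),open("c6.pkl","wb"))
A=cv2.resize(c["frame"][165:290,130:300],(560,412),interpolation=cv2.INTER_CUBIC)
B=cv2.resize(w["frame"],(240,180)); im=np.zeros((600,800,3),np.uint8); im[:412,:560]=A; im[412:592,:240]=B
im[100:400,560:800]=cv2.resize(w["frame"][100:350,180:380],(240,300))
cv2.imwrite("pics/c6.png",im)
```

```text
[ 0.62627653 -0.26215229  0.07083343] [ 0.03687224 -0.10922509  0.0416346 ] [ 0.63570092 -0.47702328 -3.35775091] 0.016063687443120235
```

View pics/c6.png

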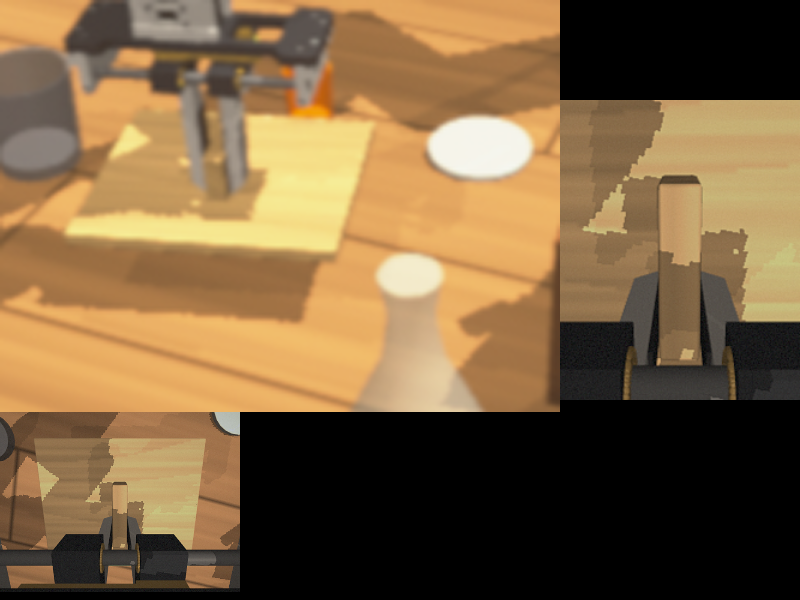

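c6 shows the cover lifted flat, not tilted: the 7 N pinch holds its moment. I'll set it down, regrip nearer the rib's end with less force, and repeat.

Emit:
{"api": "apply_moves", "payload": {
  "moves": [
    {"x": -0.2,"y": 0,"z": 0.5,"twist": 0,"jaw": 8},
    {"x": -0.2,"y": 0,"z": 0.5,"twist": 0,"jaw": 8},
    {"x": 0,"y": 0,"z": 0.3,"twist": 0,"jaw": 8},
    {"x": 0,"y": 0,"z": 0.12,"twist": 0,"jaw": 8},
    {"x": 0,"y": 0,"z": 0,"twist": 0,"jaw": 24},
    {"x": 0,"y": 0,"z": 0,"twist": 0,"jaw": 30},
    {"x": -0.13,"y": 0,"z": 0,"twist": 0,"jaw": 30},
    {"x": 0,"y": 0,"z": 0,"twist": 0,"jaw": 20},
    {"x": 0,"y": 0,"z": 0,"twist": 0,"jaw": 8},
    {"x": 0,"y": 0,"z": 0,"twist": 0,"jaw": 8},
    {"x": 0,"y": 0,"z": 0,"twist": 0,"jaw": 8}
  ],
  "squeeze": 4
}}

```text
t: 17.73
tcp_pos: [0.6471, -0.2555, 0.0124]
tcp_rot: [-0.402, 3.115, 0.001]
ft_force: [-0.1, 1.7, 1.7]
opening: 0.0161
gripper_force: 5.1
```

Emit:
{"api": "apply_moves", "payload": {
  "moves": [
    {"x": 0.06,"y": 0,"z": -0.16,"twist": 0,"jaw": 8},
    {"x": 0.06,"y": 0,"z": -0.16,"twist": 0,"jaw": 8},
    {"x": 0.08,"y": 0,"z": -0.15,"twist": 0,"jaw": 8},
    {"x": 0.08,"y": 0,"z": -0.15,"twist": 0,"jaw": 8},
    {"x": 0,"y": 0,"z": 0,"twist": 0,"jaw": 8},
    {"x": 0,"y": 0,"z": 0,"twist": 0,"jaw": 8}
  ]
}}

```text
t: 18.48
tcp_pos: [0.6364, -0.2591, 0.0375]
tcp_rot: [-0.401, 3.115, -0.001]
ft_force: [0.9, 0.2, -3.1]
opening: 0.016
gripper_force: 4.0
```

```bash
cat > tilt.py <<'E'
from h import *
s=read_state();print(s["tcp_pos"],s["ft_torque"],s["ft_force"],s["opening"],s["t"])
w=cam("wrist");cv2.imwrite("pics/tilt.png",w["frame"])
f=w["frame"].astype(int); hsv=cv2.cvtColor(w["frame"],cv2.COLOR_BGR2HSV)
# pixels along a few rows near the foot edge: hue profile down column 180 and 380
for u in(150,180,200,360,400):
    print(u,[(int(hsv[v,u-2:u+3,0].mean()),int(hsv[v,u-2:u+3,2].mean())) for v in range(10,240,10)])
E
python3 tilt.py
```

```text
[ 0.63644952 -0.25906375  0.03748202] [ 0.02813712 -0.04134498  0.04642927] [ 0.88029207  0.2346891  -3.07031689] 0.01601483568839301 18.475
150 [(13, 109), (13, 113), (13, 113), (13, 112), (14, 114), (13, 120), (13, 106), (16, 149), (16, 145), (16, 150), (16, 139), (16, 136), (16, 153), (15, 150), (16, 149), (15, 136), (16, 157), (16, 155), (16, 150), (16, 151), (16, 160), (16, 150), (16, 149)]
180 [(13, 108), (13, 111), (13, 116), (13, 113), (13, 113), (13, 116), (13, 110), (16, 149), (15, 145), (16, 148), (17, 140), (16, 134), (15, 154), (16, 147), (16, 153), (16, 136), (16, 158), (16, 158), (16, 151), (16, 138), (16, 161), (16, 154), (16, 151)]
200 [(13, 105), (13, 109), (14, 114), (13, 117), (13, 115), (13, 115), (14, 109), (16, 147), (16, 144), (16, 148), (16, 139), (16, 149), (16, 155), (16, 146), (16, 152), (16, 138), (16, 158), (16, 158), (19, 173), (19, 199), (15, 162), (16, 154), (17, 155)]
360 [(13, 167), (13, 172), (13, 172), (13, 169), (14, 165), (13, 158), (13, 162), (17, 194), (16, 195), (20, 197), (19, 196), (19, 196), (20, 197), (17, 196), (19, 198), (21, 198), (20, 198), (21, 198), (20, 199), (19, 198), (20, 198), (23, 198), (27, 199)]
400 [(13, 170), (14, 155), (13, 160), (13, 161), (13, 159), (13, 156), (13, 158), (16, 195), (19, 195), (20, 196), (18, 196), (18, 196), (20, 196), (17, 195), (19, 197), (21, 197), (19, 197), (21, 198), (20, 198), (19, 198), (22, 198), (23, 198), (26, 199)]
```

```bash
cat > tilt.py <<'E'
from h import *
def edge(w,s,th,xg,D):
    "pixel of the foot's outer edge, tilt th deg"
    R=Rn.from_rotvec(s["tcp_rot"]).as_matrix(); th=np.radians(th); L=.085+xg
    p=np.array([L*np.cos(th)-D*np.sin(th),0,D*np.cos(th)+L*np.sin(th)+grip_depth]) 
    return proj(w,s["tcp_pos"]+R@p)
def look(xg,D,col=(150,200,360,400)):
    s=read_state();w=cam("wrist");h=cv2.GaussianBlur(cv2.cvtColor(w["frame"],cv2.COLOR_BGR2LAB),(5,5),0).astype(float)
    print(np.round(s["tcp_pos"],4),np.round(s["ft_force"],1),s["opening"],s["t"])
    print({u:(int(np.argmax(np.abs(np.diff(h[8:230:2,u,2]))))*2+9) for u in col})
    print({t:edge(w,s,t,xg,D).round().tolist() for t in(-5,0,5,10,15,20,25,30,35,40,50)})
if __name__=="__main__":
    import sys; look(float(sys.argv[1]),float(sys.argv[2]))
E
python3 tilt.py .027 .0195
```

```text
[ 0.6364 -0.259   0.0373] [ 0.8 -0.6 -2.3] 0.01566567508456739 18.525
{150: 69, 200: 77, 360: 77, 400: 77}
{-5: [279.0, 30.0], 0: [279.0, 39.0], 5: [279.0, 49.0], 10: [279.0, 59.0], 15: [279.0, 69.0], 20: [279.0, 80.0], 25: [279.0, 91.0], 30: [279.0, 102.0], 35: [279.0, 114.0], 40: [279.0, 125.0], 50: [279.0, 148.0]}
```

Emit:
{"api": "apply_moves", "payload": {
  "moves": [
    {"x": 0.1,"y": 0,"z": -0.14,"twist": 0,"jaw": 8},
    {"x": 0.1,"y": 0,"z": -0.14,"twist": 0,"jaw": 8},
    {"x": 0.11,"y": 0,"z": -0.13,"twist": 0,"jaw": 8},
    {"x": 0.12,"y": 0,"z": -0.13,"twist": 0,"jaw": 8},
    {"x": 0.13,"y": 0,"z": -0.12,"twist": 0,"jaw": 8},
    {"x": 0.13,"y": 0,"z": -0.12,"twist": 0,"jaw": 8},
    {"x": 0,"y": 0,"z": 0,"twist": 0,"jaw": 8}
  ]
}}

```text
t: 19.45
tcp_pos: [0.6093, -0.2662, 0.069]
tcp_rot: [-0.4, 3.115, -0.001]
ft_force: [-0.1, 0.6, -5.2]
opening: 0.0159
gripper_force: 4.0
```

```bash
python3 tilt.py .027 .0195
```

```text
[ 0.6093 -0.2662  0.069 ] [-0.1  0.6 -5.2] 0.015893593558821473 19.45
{150: 103, 200: 203, 360: 103, 400: 105}
{-5: [278.0, 30.0], 0: [279.0, 39.0], 5: [279.0, 49.0], 10: [279.0, 59.0], 15: [279.0, 69.0], 20: [279.0, 80.0], 25: [279.0, 91.0], 30: [279.0, 102.0], 35: [279.0, 114.0], 40: [279.0, 125.0], 50: [279.0, 148.0]}
```

Emit:
{"api": "apply_moves", "payload": {
  "moves": [
    {"x": 0.09,"y": 0,"z": -0.08,"twist": 0,"jaw": 8},
    {"x": 0.1,"y": 0,"z": -0.09,"twist": 0,"jaw": 8},
    {"x": 0,"y": 0,"z": 0,"twist": 0,"jaw": 8}
  ]
}}

```text
t: 19.88
tcp_pos: [0.6021, -0.268, 0.0757]
tcp_rot: [-0.401, 3.115, -0.001]
ft_force: [0.6, 0.5, -4.4]
opening: 0.0157
gripper_force: 4.0
```

Emit:
{"api": "apply_moves", "payload": {
  "moves": [
    {"x": 0,"y": 0,"z": 0,"twist": 0,"jaw": 6},
    {"x": 0,"y": 0,"z": 0,"twist": 0,"jaw": 6},
    {"x": 0,"y": 0,"z": -0.3,"twist": 0,"jaw": 6},
    {"x": 0,"y": 0,"z": -0.5,"twist": 0,"jaw": 6},
    {"x": 0,"y": 0,"z": 0,"twist": 0,"jaw": 6}
  ],
  "squeeze": 25
}}

```text
t: 20.5
tcp_pos: [0.6041, -0.2688, 0.1114]
tcp_rot: [-0.401, 3.11, -0.007]
ft_force: [0.6, 0.2, -3.8]
opening: 0.0158
gripper_force: 25.0
```

```bash
python3 tilt.py .027 .0195
```

```text
[ 0.6041 -0.2688  0.1114] [ 0.6  0.2 -3.8] 0.015764990097416737 20.5
{150: 107, 200: 107, 360: 107, 400: 107}
{-5: [278.0, 30.0], 0: [279.0, 39.0], 5: [279.0, 49.0], 10: [279.0, 59.0], 15: [279.0, 69.0], 20: [279.0, 80.0], 25: [279.0, 91.0], 30: [279.0, 102.0], 35: [279.0, 114.0], 40: [279.0, 125.0], 50: [279.0, 148.0]}
```

Emit:
{"api": "apply_moves", "payload": {
  "moves": [
    {"x": 0,"y": 0,"z": -0.7,"twist": 0.2,"jaw": 6},
    {"x": 0,"y": 0,"z": -0.9,"twist": 0.3,"jaw": 6},
    {"x": 0,"y": 0,"z": -0.9,"twist": 0.3,"jaw": 6},
    {"x": 0,"y": 0,"z": -0.9,"twist": 0.26,"jaw": 6},
    {"x": 0,"y": 0,"z": -0.8,"twist": 0,"jaw": 6},
    {"x": 0,"y": 0,"z": -0.4,"twist": 0,"jaw": 6},
    {"x": 0,"y": 0,"z": 0,"twist": 0,"jaw": 6}
  ]
}}

```text
t: 21.42
tcp_pos: [0.6024, -0.2679, 0.292]
tcp_rot: [-0.112, 3.138, -0.002]
ft_force: [0.3, -0.3, -4.4]
opening: 0.0158
gripper_force: 25.0
```

```bash
python3 - <<'E'
from h import *
import fit
q=np.load("case.npy");P=fit.F(q,(.027+.004,0,.0312))+[0,0,grip_depth];print("contact TCP",P)
print(goto(P+[0,0,.06],np.pi/2+q[2]),read_state()["tcp_pos"],read_state()["ft_force"])
E
python3 tilt.py .027 .0192
```

```text
contact TCP [0.57867634 0.15008334 0.11272338]
[[-0.15, 10.47, 2.97], 'yaw_y', np.float64(94.1), 'twist units', np.float64(0.01)] [ 0.60239061 -0.26788607  0.29203897] [ 0.26293203 -0.26777331 -4.36119233]
[ 0.6024 -0.2679  0.292 ] [ 0.3 -0.3 -4.4] 0.01577295389453132 21.425
{150: 9, 200: 19, 360: 9, 400: 85}
{-5: [279.0, 30.0], 0: [279.0, 39.0], 5: [279.0, 48.0], 10: [279.0, 59.0], 15: [279.0, 69.0], 20: [279.0, 80.0], 25: [279.0, 91.0], 30: [279.0, 102.0], 35: [279.0, 113.0], 40: [279.0, 125.0], 50: [279.0, 148.0]}
```

Emit:
{"api": "apply_moves", "payload": {
  "moves": [
    {"x": 0,"y": 0.5,"z": 0,"twist": 0,"jaw": 6},
    {"x": 0,"y": 0.9,"z": 0,"twist": 0,"jaw": 6},
    {"x": 0,"y": 1,"z": 0,"twist": 0,"jaw": 6},
    {"x": 0,"y": 1,"z": 0,"twist": 0,"jaw": 6},
    {"x": 0,"y": 1,"z": 0,"twist": 0,"jaw": 6},
    {"x": 0,"y": 1,"z": 0,"twist": 0,"jaw": 6},
    {"x": 0,"y": 1,"z": 0,"twist": 0,"jaw": 6},
    {"x": 0,"y": 1,"z": 0,"twist": 0,"jaw": 6},
    {"x": -0.05,"y": 1,"z": 0,"twist": 0,"jaw": 6},
    {"x": -0.05,"y": 1,"z": 0,"twist": 0,"jaw": 6},
    {"x": -0.05,"y": 0.8,"z": 0,"twist": 0,"jaw": 6},
    {"x": 0,"y": 0.27,"z": 0,"twist": 0,"jaw": 6}
  ]
}}

```text
t: 22.98
tcp_pos: [0.5767, 0.1531, 0.2895]
tcp_rot: [0.117, -3.136, -0.0]
ft_force: [-0.1, -0.0, -4.1]
opening: 0.0158
gripper_force: 25.0
```

Emit:
{"api": "apply_moves", "payload": {
  "moves": [
    {"x": 0,"y": 0,"z": 0.5,"twist": 0,"jaw": 6},
    {"x": 0,"y": 0,"z": 0.8,"twist": 0,"jaw": 6},
    {"x": 0,"y": 0,"z": 0.8,"twist": 0,"jaw": 6},
    {"x": 0,"y": 0,"z": 0.6,"twist": 0,"jaw": 6},
    {"x": 0,"y": 0,"z": 0.2,"twist": 0,"jaw": 6},
    {"x": 0,"y": 0,"z": 0,"twist": 0,"jaw": 6}
  ]
}}

```text
t: 23.72
tcp_pos: [0.5778, 0.1501, 0.1746]
tcp_rot: [0.111, -3.138, 0.0]
ft_force: [0.6, -0.2, -3.8]
opening: 0.016
gripper_force: 25.0
```

Run:
```python
from h import *
import fit,pickle
q=np.load("case.npy");P=fit.F(q,(.027+.004,0,.0312))+[0,0,grip_depth]
s=read_state();print(goto(P,np.pi/2+q[2]),s["tcp_pos"],s["ft_force"],s["t"])
w=cam("wrist");pickle.dump((w,s),open("c7.pkl","wb"));cv2.imwrite("pics/w7.png",cv2.resize(w["frame"],(800,600),interpolation=cv2.INTER_CUBIC))
```

```text
[[-0.02, -0.0, 1.55], 'yaw_y', np.float64(94.1), 'twist units', np.float64(0.0)] [0.57776832 0.15011886 0.17460363] [ 0.58177017 -0.24984707 -3.75281539] 23.725
```

View pics/w7.png

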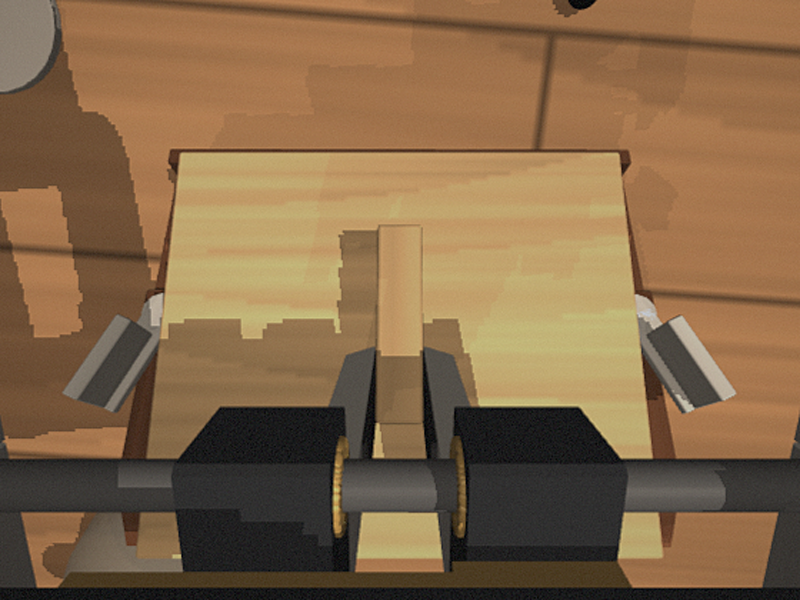

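w7 shows the cover above the case, centred between the ledge ends: ends at columns 171 and 628, cover foot at 179 and 620. Both buttons are clear. Now I'll lower it.

Emit:
{"api": "apply_moves", "payload": {
  "moves": [
    {"x": 0,"y": 0,"z": 0.4,"twist": 0,"jaw": 6},
    {"x": 0,"y": 0,"z": 0.5,"twist": 0,"jaw": 6},
    {"x": 0,"y": 0,"z": 0.3,"twist": 0,"jaw": 6},
    {"x": 0,"y": 0,"z": 0,"twist": 0,"jaw": 6}
  ]
}}

```text
t: 24.28
tcp_pos: [0.578, 0.1504, 0.1266]
tcp_rot: [0.112, -3.139, 0.0]
ft_force: [-0.0, 1.0, -3.6]
opening: 0.0159
gripper_force: 25.0
```

Emit:
{"api": "apply_moves", "payload": {
  "moves": [
    {"x": 0,"y": 0,"z": 0.04,"twist": 0,"jaw": 6},
    {"x": 0,"y": 0,"z": 0.06,"twist": 0,"jaw": 6},
    {"x": 0,"y": 0,"z": 0,"twist": 0,"jaw": 6}
  ]
}}

```text
t: 24.65
tcp_pos: [0.5787, 0.1505, 0.1264]
tcp_rot: [-0.112, 3.137, 0.0]
ft_force: [-3.9, -0.6, 6.4]
opening: 0.0159
gripper_force: 25.0
```

Emit:
{"api": "apply_moves", "payload": {
  "moves": [
    {"x": 0,"y": 0,"z": 0,"twist": 0,"jaw": 6},
    {"x": 0,"y": 0,"z": 0.05,"twist": 0,"jaw": 6},
    {"x": 0,"y": 0,"z": 0.05,"twist": 0,"jaw": 6},
    {"x": 0,"y": 0,"z": 0,"twist": 0,"jaw": 6}
  ],
  "squeeze": 4
}}

```text
t: 25.15
tcp_pos: [0.58, 0.1507, 0.1223]
tcp_rot: [-0.111, 3.134, 0.001]
ft_force: [-1.2, 0.4, 5.5]
opening: 0.0161
gripper_force: 4.2
```

```bash
python3 tilt.py .027 .0192
python3 - <<'E'
from h import *
w=cam("wrist");h=cv2.cvtColor(w["frame"],cv2.COLOR_BGR2LAB)[:,:,2].astype(int)
for v in(112,125,140): print(v,h[v,100:140:2].tolist(),h[v,420:460:2].tolist())
print(h[90:130:2,250].tolist(), w["extrinsics"].round(3).tolist())
E
```

```text
[0.58   0.1507 0.1223] [-1.2  0.4  5.5] 0.016114848154684128 25.15
{150: 121, 200: 121, 360: 121, 400: 95}
{-5: [279.0, 30.0], 0: [279.0, 39.0], 5: [279.0, 49.0], 10: [279.0, 59.0], 15: [279.0, 69.0], 20: [279.0, 80.0], 25: [279.0, 91.0], 30: [279.0, 102.0], 35: [279.0, 113.0], 40: [279.0, 125.0], 50: [279.0, 148.0]}
112 [139, 139, 140, 140, 143, 142, 143, 142, 144, 141, 140, 139, 142, 142, 140, 139, 143, 143, 141, 140] [141, 141, 144, 144, 139, 141, 141, 140, 140, 143, 139, 141, 138, 139, 140, 137, 139, 142, 140, 140]
125 [149, 149, 147, 149, 148, 149, 150, 147, 150, 149, 151, 150, 148, 149, 149, 149, 159, 164, 164, 163] [164, 163, 164, 162, 147, 148, 150, 147, 149, 148, 147, 149, 149, 147, 150, 149, 150, 150, 149, 151]
140 [149, 149, 148, 148, 150, 149, 150, 151, 150, 151, 151, 153, 152, 154, 153, 165, 164, 164, 165, 164] [164, 164, 164, 164, 164, 153, 149, 152, 152, 150, 152, 150, 151, 152, 148, 147, 149, 149, 148, 148]
[160, 160, 154, 148, 146, 147, 147, 148, 142, 137, 140, 139, 142, 140, 147, 148, 163, 164, 163, 163] [[-0.071, 0.997, -0.0, -0.109], [-0.966, -0.069, -0.248, 0.576], [-0.247, -0.017, 0.969, -0.162], [0.0, 0.0, 0.0, 1.0]]
```

Emit:
{"api": "apply_moves", "payload": {
  "moves": [
    {"x": 0.06,"y": 0,"z": 0.05,"twist": 0,"jaw": 6},
    {"x": 0.06,"y": 0,"z": 0.05,"twist": 0,"jaw": 6},
    {"x": 0.06,"y": 0,"z": 0.05,"twist": 0,"jaw": 6},
    {"x": 0,"y": 0,"z": 0,"twist": 0,"jaw": 6}
  ]
}}

```text
t: 25.75
tcp_pos: [0.5723, 0.1501, 0.1148]
tcp_rot: [-0.112, 3.136, 0.001]
ft_force: [-0.3, 0.5, 4.8]
opening: 0.0158
gripper_force: 4.5
```

```bash
cat > foot.py <<'E'
from h import *
import fit
q=np.load("case.npy")
s=read_state();w=cam("wrist");cv2.imwrite("pics/foot.png",w["frame"])
b=cv2.GaussianBlur(cv2.cvtColor(w["frame"],cv2.COLOR_BGR2LAB)[:,:,2],(3,3),0).astype(int)
m=((b>157)&(np.arange(420)[:,None]>60)).astype(np.uint8);n,l,st,_=cv2.connectedComponentsWithStats(m)
i=1+np.argmax(st[1:,4]);c=l==i
rows=np.where(c.sum(1)>200)[0];v0=rows[0]
print("foot row",v0,"t",s["t"],"tcp",s["tcp_pos"].round(4),"ft",s["ft_force"].round(1))
L=[];Rr=[];V=np.arange(v0+3,v0+60,4)
for v in V:
    x=np.where(c[v])[0];L.append(x[0]);Rr.append(x[-1])
print("left",L,"right",Rr)
pl,pr=np.polyfit(V,L,1),np.polyfit(V,Rr,1)
def face(u,v,D):
    o,d=ray(w,u,v);P=o+d*D;C,S=np.cos(q[2]),np.sin(q[2])
    k=np.array([C*(P[0]-q[0])+S*(P[1]-q[1]),-S*(P[0]-q[0])+C*(P[1]-q[1]),P[2]])-[q[4],0,q[3]+fit.t*q[4]]
    return np.array([fit.cs*k[0]+fit.sn*k[2],k[1],-fit.sn*k[0]+fit.cs*k[2]])
for v in(v0,v0+40,v0+70):
    a,e=np.polyval(pl,v),np.polyval(pr,v);D=w["K"][0,0]*.2/(e-a)
    print(v,"face L",face(a,v,D).round(4),"R",face(e,v,D).round(4))
E
python3 foot.py
```

```text
foot row 121 t 25.75 tcp [0.5723 0.1501 0.1148] ft [-0.3  0.5  4.8]
left [np.int64(132), np.int64(131), np.int64(131), np.int64(130), np.int64(129), np.int64(128), np.int64(128), np.int64(127), np.int64(126), np.int64(125), np.int64(124), np.int64(124), np.int64(123), np.int64(122), np.int64(121)] right [np.int64(427), np.int64(427), np.int64(429), np.int64(429), np.int64(430), np.int64(431), np.int64(431), np.int64(432), np.int64(433), np.int64(434), np.int64(434), np.int64(435), np.int64(436), np.int64(437), np.int64(437)]
121 face L [-0.0827 -0.0991  0.0117] R [-0.0829  0.1009  0.0118]
161 face L [-0.0515 -0.0992  0.0122] R [-0.0516  0.1008  0.0122]
191 face L [-0.03   -0.0993  0.0125] R [-0.0301  0.1007  0.0125]
```

The cover's outer face measures 12 mm over the frame, parallel to it, with the foot about 2 mm from the ledge and 0.9 mm off centre. One gentle nudge to the ledge, then release.

Emit:
{"api": "apply_moves", "payload": {
  "moves": [
    {"x": 0.04,"y": 0,"z": 0.03,"twist": 0,"jaw": 6},
    {"x": 0,"y": 0,"z": 0,"twist": 0,"jaw": 6}
  ]
}}

```text
t: 26.05
tcp_pos: [0.572, 0.1501, 0.1144]
tcp_rot: [-0.111, 3.133, 0.001]
ft_force: [1.5, -0.7, 5.8]
opening: 0.016
gripper_force: 4.9
```

```bash
python3 foot.py
```

```text
foot row 122 t 26.05 tcp [0.572  0.1501 0.1144] ft [ 1.5 -0.7  5.8]
left [np.int64(131), np.int64(131), np.int64(130), np.int64(129), np.int64(128), np.int64(128), np.int64(127), np.int64(126), np.int64(125), np.int64(125), np.int64(124), np.int64(123), np.int64(123), np.int64(122), np.int64(121)] right [np.int64(427), np.int64(428), np.int64(429), np.int64(430), np.int64(430), np.int64(431), np.int64(432), np.int64(433), np.int64(434), np.int64(434), np.int64(435), np.int64(435), np.int64(436), np.int64(437), np.int64(438)]
122 face L [-0.0818 -0.0993  0.012 ] R [-0.0819  0.1007  0.0121]
162 face L [-0.051  -0.0992  0.0122] R [-0.0511  0.1008  0.0122]
192 face L [-0.0297 -0.0991  0.0123] R [-0.0298  0.1009  0.0123]
```

Emit:
{"api": "apply_moves", "payload": {
  "moves": [
    {"x": -0.01,"y": 0,"z": 0,"twist": 0,"jaw": 24},
    {"x": 0,"y": 0,"z": 0,"twist": 0,"jaw": 40},
    {"x": 0,"y": 0,"z": 0,"twist": 0,"jaw": 40},
    {"x": 0,"y": 0,"z": -0.4,"twist": 0,"jaw": 40},
    {"x": 0,"y": 0,"z": -0.8,"twist": 0,"jaw": 40},
    {"x": 0,"y": 0,"z": -0.9,"twist": 0,"jaw": 40},
    {"x": 0.5,"y": 0,"z": -0.9,"twist": 0,"jaw": 20},
    {"x": 0.5,"y": 0,"z": -0.6,"twist": 0,"jaw": 0},
    {"x": 0.5,"y": 0,"z": -0.3,"twist": 0,"jaw": 0},
    {"x": 0.3,"y": 0,"z": 0,"twist": 0,"jaw": 0},
    {"x": 0,"y": 0,"z": 0,"twist": 0,"jaw": 0}
  ]
}}

```text
t: 27.48
tcp_pos: [0.4976, 0.1447, 0.2675]
tcp_rot: [0.112, -3.139, 0.0]
ft_force: [1.0, -0.5, 0.1]
opening: 0.0005
gripper_force: 0.0
```

```bash
python3 foot.py
cat > latch.py <<'E'
from h import *
import fit,pickle
from scipy.optimize import minimize_scalar
q=np.load("case.npy").copy()
def Pt(s,th,r,z,x0=0.003): # s=+1 left
    return fit.F(q,(.01+x0+r*np.sin(th),s*(.12-r*np.cos(th)),z))
if __name__=="__main__":
    w=cam("wrist");cv2.imwrite("pics/l.png",w["frame"]);s=read_state();print(s["tcp_pos"])
    h=cv2.cvtColor(w["frame"],cv2.COLOR_BGR2HSV); m=((h[:,:,1]<60)&(h[:,:,2]>90)).astype(np.uint8)
    n,l,st,ce=cv2.connectedComponentsWithStats(m)
    for k in(1,-1):
        pv=proj(w,Pt(k,0,0,.018));print("side",k,"pivot px",pv.round(), {t:proj(w,Pt(k,t,.032,.036)).round().tolist() for t in(1.2,1.57,1.8,2.0,2.2,2.5)})
    print([(st[i].tolist(),ce[i].round().tolist()) for i in range(1,n) if 60<st[i,4]<20000])
    top=pickle.load(open("c0.pkl","rb"))["top"]
    for k,uv in((1,(55,243)),(-1,(677,212))):
        r=minimize_scalar(lambda t:np.linalg.norm(proj(top,Pt(k,t,.050,.042))-fit.a(*uv)),bounds=(1,2.6),method="bounded");print(k,r.x,r.fun)
E
python3 latch.py
```

```text
foot row 136 t 27.475 tcp [0.4976 0.1447 0.2675] ft [ 1.  -0.5  0.1]
left [np.int64(359), np.int64(358), np.int64(358), np.int64(357), np.int64(357), np.int64(357), np.int64(357), np.int64(356), np.int64(356), np.int64(355), np.int64(384), np.int64(397), np.int64(397), np.int64(396), np.int64(394)] right [np.int64(559), np.int64(559), np.int64(559), np.int64(559), np.int64(559), np.int64(555), np.int64(559), np.int64(559), np.int64(559), np.int64(559), np.int64(559), np.int64(559), np.int64(559), np.int64(559), np.int64(559)]
136 face L [-0.0965  0.061   0.1033] R [-0.0967  0.261   0.1033]
176 face L [-0.0877  0.1071  0.0399] R [-0.0879  0.3071  0.0399]
206 face L [-0.0787  0.1539 -0.0244] R [-0.079   0.3539 -0.0244]
[0.49807072 0.14466701 0.26674033]
side 1 pivot px [393. 271.] {1.2: [391.0, 298.0], 1.57: [403.0, 300.0], 1.8: [410.0, 299.0], 2.0: [416.0, 297.0], 2.2: [421.0, 294.0], 2.5: [427.0, 287.0]}
side -1 pivot px [164. 271.] {1.2: [167.0, 298.0], 1.57: [155.0, 300.0], 1.8: [147.0, 299.0], 2.0: [141.0, 297.0], 2.2: [136.0, 294.0], 2.5: [130.0, 287.0]}
[([26, 69, 77, 78, 4565], [63.0, 107.0]), ([283, 243, 27, 62, 796], [294.0, 267.0]), ([249, 244, 27, 61, 812], [265.0, 267.0]), ([125, 261, 50, 60, 1262], [150.0, 291.0]), ([385, 262, 49, 60, 937], [407.0, 289.0]), ([100, 331, 61, 16, 346], [143.0, 337.0]), ([398, 331, 112, 26, 2472], [451.0, 344.0]), ([131, 367, 18, 20, 87], [139.0, 376.0]), ([141, 384, 25, 16, 96], [156.0, 394.0])]
1 1.8946994700451179 0.7218037306687581
-1 2.0069714865609543 2.0485069875863284
```

```bash
sed -i 's/^m=.*;n,l/hh=cv2.GaussianBlur(cv2.cvtColor(w["frame"],cv2.COLOR_BGR2HSV)[:,:,0],(5,5),0)\nm=cv2.morphologyEx(((hh>=15)\&(hh<32)\&(b>150)).astype(np.uint8),cv2.MORPH_OPEN,np.ones((9,9)));n,l/' foot.py; python3 foot.py
python3 - <<'E'
from latch import *
s=read_state();yaw=np.pi/2+q[2]
# finger cross-section half sizes 8 (tool x) x 12.5 (tool y), in case plan axes; tip at normal height .026
for k in(1,-1):
  print("side",k)
  th0=2.0
  path=[(2.0,12),(2.0,1),(1.7,0),(1.4,0),(1.1,0),(.8,0),(.5,0),(.25,0),(.08,0)]
  prev=None
  for th,gap in path:
    T=np.array([-np.cos(th),-k*np.sin(th)])      # push direction (decreasing th), face x,y
    off=.004+.0082*abs(T[0])+.0127*abs(T[1])+gap/1000
    r=.038
    f=(.013+r*np.sin(th)-off*T[0], k*(.12-r*np.cos(th))-off*T[1], .026)
    P=fit.F(q,f)
    g=goto(P,None,s)[0]; print(th,gap,P.round(4),"abs units",g,"step",None if prev is None else np.round(np.array(g)-prev,2).tolist());prev=np.array(g)
E
```

```text
side 1
2.0 12 [0.5732 0.3141 0.1294] abs units [-2.18, 4.09, 3.43] step None
2.0 1 [0.5776 0.3044 0.132 ] abs units [-2.27, 3.84, 3.36] step [-0.09, -0.25, -0.07]
1.7 0 [0.5859 0.2933 0.1372] abs units [-2.46, 3.55, 3.23] step [-0.19, -0.29, -0.13]
1.4 0 [0.5908 0.2824 0.1402] abs units [-2.56, 3.27, 3.16] step [-0.1, -0.28, -0.07]
1.1 0 [0.5933 0.2711 0.1413] abs units [-2.6, 2.99, 3.13] step [-0.04, -0.28, -0.03]
0.8 0 [0.5924 0.2583 0.1401] abs units [-2.56, 2.67, 3.16] step [0.04, -0.32, 0.03]
0.5 0 [0.5876 0.2459 0.1361] abs units [-2.42, 2.37, 3.26] step [0.14, -0.3, 0.1]
0.25 0 [0.5805 0.2373 0.1307] abs units [-2.22, 2.17, 3.39] step [0.2, -0.2, 0.13]
0.08 0 [0.5743 0.2332 0.1262] abs units [-2.06, 2.07, 3.51] step [0.16, -0.1, 0.12]
side -1
2.0 12 [ 0.5961 -0.0131  0.1294] abs units [-2.17, -4.11, 3.43] step None
2.0 1 [ 0.5992 -0.0028  0.132 ] abs units [-2.26, -3.86, 3.36] step [-0.09, 0.25, -0.07]
1.7 0 [0.6059 0.0092 0.1372] abs units [-2.45, -3.57, 3.23] step [-0.19, 0.29, -0.13]
1.4 0 [0.6092 0.0207 0.1402] abs units [-2.56, -3.29, 3.16] step [-0.11, 0.28, -0.07]
1.1 0 [0.6101 0.0323 0.1413] abs units [-2.6, -3.0, 3.13] step [-0.04, 0.29, -0.03]
0.8 0 [0.6074 0.0448 0.1401] abs units [-2.55, -2.68, 3.16] step [0.05, 0.32, 0.03]
0.5 0 [0.6009 0.0565 0.1361] abs units [-2.41, -2.38, 3.26] step [0.14, 0.3, 0.1]
0.25 0 [0.5927 0.0639 0.1307] abs units [-2.22, -2.18, 3.39] step [0.19, 0.2, 0.13]
0.08 0 [0.586  0.0672 0.1262] abs units [-2.06, -2.09, 3.51] step [0.16, 0.09, 0.12]Traceback (most recent call last):
  File "foot.py", line 9, in <module>
    rows=np.where(c.sum(1)>200)[0];v0=rows[0]
                                      ~~~~^^^
IndexError: index 0 is out of bounds for axis 0 with size 0
```

```bash
sed -i 's/sum(1)>200/sum(1)>150/' foot.py; python3 foot.py
```

```text
foot row 192 t 27.625 tcp [0.4982 0.1446 0.2666] ft [-0.5 -0.6 -0.5]
left [np.int64(193), np.int64(193), np.int64(193), np.int64(193), np.int64(192), np.int64(192), np.int64(191), np.int64(191), np.int64(191), np.int64(190), np.int64(190), np.int64(189), np.int64(189), np.int64(188), np.int64(188)] right [np.int64(365), np.int64(366), np.int64(366), np.int64(366), np.int64(367), np.int64(367), np.int64(367), np.int64(368), np.int64(369), np.int64(369), np.int64(369), np.int64(370), np.int64(370), np.int64(371), np.int64(371)]
192 face L [-0.0821 -0.0995  0.0098] R [-0.0822  0.1005  0.0097]
232 face L [-0.0326 -0.0993  0.0105] R [-0.0328  0.1007  0.0104]
262 face L [ 0.0016 -0.0992  0.0109] R [0.0014 0.1008 0.0109]
```

Emit:
{"api": "apply_moves", "payload": {
  "moves": [
    {"x": 0,"y": 1,"z": 0,"twist": 0,"jaw": 0},
    {"x": -0.3,"y": 1,"z": 0,"twist": 0,"jaw": 0},
    {"x": -0.5,"y": 1,"z": 0,"twist": 0,"jaw": 0},
    {"x": -0.6,"y": 0.8,"z": 0.4,"twist": 0,"jaw": 0},
    {"x": -0.5,"y": 0.29,"z": 0.8,"twist": 0,"jaw": 0},
    {"x": -0.28,"y": 0,"z": 0.9,"twist": 0,"jaw": 0},
    {"x": 0,"y": 0,"z": 0.8,"twist": 0,"jaw": 0},
    {"x": 0,"y": 0,"z": 0.4,"twist": 0,"jaw": 0},
    {"x": 0,"y": 0,"z": 0.13,"twist": 0,"jaw": 0},
    {"x": 0,"y": 0,"z": 0,"twist": 0,"jaw": 0}
  ]
}}

```text
t: 28.92
tcp_pos: [0.5738, 0.3143, 0.1316]
tcp_rot: [-0.112, 3.138, 0.001]
ft_force: [-0.6, -0.0, 0.3]
opening: 0.0002
gripper_force: 0.0
```

The cover stayed home after release. Now I'll sweep the left turnbutton in.

Emit:
{"api": "apply_moves", "payload": {
  "moves": [
    {"x": -0.09,"y": -0.25,"z": 0,"twist": 0,"jaw": 0},
    {"x": -0.19,"y": -0.29,"z": -0.13,"twist": 0,"jaw": 0},
    {"x": -0.1,"y": -0.28,"z": -0.07,"twist": 0,"jaw": 0},
    {"x": -0.04,"y": -0.28,"z": -0.03,"twist": 0,"jaw": 0},
    {"x": 0.04,"y": -0.32,"z": 0.03,"twist": 0,"jaw": 0},
    {"x": 0.14,"y": -0.3,"z": 0.1,"twist": 0,"jaw": 0},
    {"x": 0.2,"y": -0.2,"z": 0.13,"twist": 0,"jaw": 0},
    {"x": 0,"y": 0,"z": 0,"twist": 0,"jaw": 0}
  ]
}}

```text
t: 29.92
tcp_pos: [0.5794, 0.2364, 0.1289]
tcp_rot: [0.11, -3.138, 0.002]
ft_force: [-0.2, 0.0, 0.5]
opening: 0.0005
gripper_force: 0.0
```

```bash
python3 latch.py; python3 foot.py
```

```text
[0.57972767 0.23696525 0.12911845]
side 1 pivot px [336. 227.] {1.2: [322.0, 270.0], 1.57: [345.0, 275.0], 1.8: [359.0, 273.0], 2.0: [370.0, 269.0], 2.2: [380.0, 263.0], 2.5: [392.0, 250.0]}
side -1 pivot px [-67. 227.] {1.2: [-98.0, 270.0], 1.57: [-122.0, 274.0], 1.8: [-136.0, 273.0], 2.0: [-146.0, 269.0], 2.2: [-154.0, 263.0], 2.5: [-161.0, 250.0]}
[([246, 210, 108, 95, 4509], [294.0, 243.0]), ([43, 332, 111, 14, 773], [92.0, 338.0]), ([399, 332, 109, 25, 2437], [452.0, 344.0])]
1 1.8946994700451179 0.7218037306687581
-1 2.0069714865609543 2.0485069875863284
foot row 102 t 29.975 tcp [0.5797 0.237  0.1291] ft [ 0.4 -0.6  0.1]
left [np.int64(16), np.int64(15), np.int64(14), np.int64(12), np.int64(11), np.int64(10), np.int64(9), np.int64(7), np.int64(5), np.int64(4), np.int64(3), np.int64(1), np.int64(0), np.int64(0), np.int64(0)] right [np.int64(298), np.int64(298), np.int64(298), np.int64(299), np.int64(299), np.int64(299), np.int64(299), np.int64(299), np.int64(299), np.int64(299), np.int64(299), np.int64(299), np.int64(300), np.int64(300), np.int64(300)]
102 face L [-0.0823 -0.0999  0.0126] R [-0.0825  0.1001  0.0124]
142 face L [-0.0493 -0.0997  0.0122] R [-0.0495  0.1003  0.0121]
172 face L [-0.0266 -0.0995  0.012 ] R [-0.0268  0.1005  0.0118]
```

Emit:
{"api": "apply_moves", "payload": {
  "moves": [
    {"x": 0.16,"y": -0.1,"z": 0.12,"twist": 0,"jaw": 0},
    {"x": 0.08,"y": 0,"z": 0.05,"twist": 0,"jaw": 0},
    {"x": 0,"y": 0,"z": 0,"twist": 0,"jaw": 0}
  ]
}}

```text
t: 30.4
tcp_pos: [0.5718, 0.2329, 0.1232]
tcp_rot: [-0.112, 3.137, -0.0]
ft_force: [3.0, -0.1, 1.1]
opening: 0.0004
gripper_force: 1.3
```

Emit:
{"api": "apply_moves", "payload": {
  "moves": [
    {"x": 0.06,"y": 0,"z": 0.03,"twist": 0,"jaw": 0},
    {"x": 0,"y": 0,"z": 0,"twist": 0,"jaw": 0}
  ]
}}

```text
t: 30.65
tcp_pos: [0.5714, 0.2329, 0.1231]
tcp_rot: [-0.111, 3.133, 0.001]
ft_force: [6.4, 0.4, 2.7]
opening: 0.0003
gripper_force: 3.2
```

Emit:
{"api": "apply_moves", "payload": {
  "moves": [
    {"x": -0.2,"y": 0,"z": -0.3,"twist": 0,"jaw": 0},
    {"x": 0,"y": 0,"z": -0.9,"twist": 0,"jaw": 0},
    {"x": 0,"y": -0.5,"z": -0.9,"twist": 0,"jaw": 0},
    {"x": 0,"y": -1,"z": -0.4,"twist": 0,"jaw": 0},
    {"x": 0,"y": -1,"z": 0,"twist": 0,"jaw": 0},
    {"x": 0,"y": -1,"z": 0,"twist": 0,"jaw": 0},
    {"x": 0,"y": -1,"z": 0,"twist": 0,"jaw": 0},
    {"x": 0,"y": -1,"z": 0,"twist": 0,"jaw": 0},
    {"x": 0,"y": -0.68,"z": 0,"twist": 0,"jaw": 0},
    {"x": 0,"y": 0,"z": 0,"twist": 0,"jaw": 0}
  ]
}}

```text
t: 31.9
tcp_pos: [0.5935, -0.0145, 0.2205]
tcp_rot: [0.107, -3.137, -0.001]
ft_force: [0.5, -0.1, -0.5]
opening: 0.0004
gripper_force: 0.0
```

Run:
```python
from latch import *
s=read_state();print(s["tcp_pos"],s["t"],goto([.5961,-.0131,.1316],None,s))
w=cam("wrist");h=cv2.cvtColor(w["frame"],cv2.COLOR_BGR2HSV); m=((h[:,:,1]<60)&(h[:,:,2]>90)).astype(np.uint8)
n,l,st,ce=cv2.connectedComponentsWithStats(m)
print([(st[i].tolist(),ce[i].round().tolist()) for i in range(1,n) if 150<st[i,4]<20000])
for k in(1,-1): print(k,proj(w,Pt(k,0,0,.018)).round(),{t:proj(w,Pt(k,t,.052,.042)).round().tolist() for t in(0,.3,1.7,1.9,2.1)})
```

```text
[ 0.59348885 -0.01449369  0.22053806] 31.9 [[-0.07, 0.03, 2.22], 'yaw_y', np.float64(93.9)]
[([138, 0, 89, 70, 5181], [183.0, 31.0]), ([283, 189, 61, 116, 2271], [312.0, 240.0]), ([249, 243, 27, 62, 898], [265.0, 267.0]), ([398, 330, 113, 27, 2681], [453.0, 344.0])]
1 [611. 201.] {0: [573.0, 189.0], 0.3: [582.0, 207.0], 1.7: [674.0, 252.0], 1.9: [686.0, 249.0], 2.1: [697.0, 243.0]}
-1 [331. 202.] {0: [401.0, 189.0], 0.3: [401.0, 207.0], 1.7: [331.0, 253.0], 1.9: [317.0, 250.0], 2.1: [304.0, 244.0]}
```

Emit:
{"api": "apply_moves", "payload": {
  "moves": [
    {"x": -0.04,"y": -0.07,"z": 0.4,"twist": 0,"jaw": 0},
    {"x": 0,"y": 0,"z": 0.8,"twist": 0,"jaw": 0},
    {"x": 0,"y": 0,"z": 0.7,"twist": 0,"jaw": 0},
    {"x": 0,"y": 0,"z": 0.3,"twist": 0,"jaw": 0},
    {"x": 0,"y": 0,"z": 0,"twist": 0,"jaw": 0}
  ]
}}

```text
t: 32.58
tcp_pos: [0.5953, -0.0151, 0.132]
tcp_rot: [0.113, -3.137, -0.001]
ft_force: [-0.5, 0.5, 0.4]
opening: 0.0006
gripper_force: 0.0
```

Emit:
{"api": "apply_moves", "payload": {
  "moves": [
    {"x": -0.09,"y": 0.35,"z": 0,"twist": 0,"jaw": 0},
    {"x": -0.19,"y": 0.29,"z": -0.13,"twist": 0,"jaw": 0},
    {"x": -0.1,"y": 0.28,"z": -0.07,"twist": 0,"jaw": 0},
    {"x": -0.04,"y": 0.28,"z": -0.03,"twist": 0,"jaw": 0},
    {"x": 0.04,"y": 0.32,"z": 0.03,"twist": 0,"jaw": 0},
    {"x": 0.14,"y": 0.3,"z": 0.1,"twist": 0,"jaw": 0},
    {"x": 0.2,"y": 0.2,"z": 0.13,"twist": 0,"jaw": 0},
    {"x": 0.16,"y": 0.1,"z": 0.12,"twist": 0,"jaw": 0},
    {"x": 0,"y": 0,"z": 0,"twist": 0,"jaw": 0}
  ]
}}

```text
t: 33.7
tcp_pos: [0.5842, 0.0689, 0.1269]
tcp_rot: [0.112, -3.138, -0.001]
ft_force: [-0.7, -0.3, -0.0]
opening: 0.0005
gripper_force: 0.0
```

Emit:
{"api": "apply_moves", "payload": {
  "moves": [
    {"x": 0.08,"y": 0,"z": 0.05,"twist": 0,"jaw": 0},
    {"x": 0.06,"y": 0,"z": 0.03,"twist": 0,"jaw": 0},
    {"x": 0,"y": 0,"z": 0,"twist": 0,"jaw": 0}
  ]
}}

```text
t: 34.08
tcp_pos: [0.5813, 0.0683, 0.1253]
tcp_rot: [-0.111, 3.135, 0.002]
ft_force: [4.7, 1.3, 1.3]
opening: 0.0003
gripper_force: 2.4
```

At the stop. I'll back off, rise and check both buttons and the cover.

Emit:
{"api": "apply_moves", "payload": {
  "moves": [
    {"x": -0.2,"y": 0,"z": -0.3,"twist": 0,"jaw": 0},
    {"x": 0,"y": 0.3,"z": -0.8,"twist": 0,"jaw": 0},
    {"x": 0.3,"y": 0.6,"z": -0.9,"twist": 0,"jaw": 0},
    {"x": 0.6,"y": 0.7,"z": -0.9,"twist": 0,"jaw": 0},
    {"x": 0.8,"y": 0.4,"z": -0.8,"twist": 0,"jaw": 0},
    {"x": 0.6,"y": 0,"z": 0,"twist": 0,"jaw": 0},
    {"x": 0,"y": 0,"z": 0,"twist": 0,"jaw": 0}
  ]
}}

```text
t: 34.95
tcp_pos: [0.4888, 0.1416, 0.2729]
tcp_rot: [0.113, -3.139, 0.001]
ft_force: [0.1, -0.7, -0.1]
opening: 0.0006
gripper_force: 0.0
```

```bash
python3 foot.py
python3 - <<'E'
from latch import *
w=cam("wrist");h=cv2.cvtColor(w["frame"],cv2.COLOR_BGR2HSV); m=((h[:,:,1]<60)&(h[:,:,2]>90)).astype(np.uint8)
n,l,st,ce=cv2.connectedComponentsWithStats(m)
print([(st[i].tolist(),ce[i].round().tolist()) for i in range(1,n) if 150<st[i,4]<20000])
for k in(1,-1): print(k,proj(w,Pt(k,0,0,.018)).round(),{t:(proj(w,Pt(k,t,.052,.042)).round().tolist(),proj(w,Pt(k,t,.032,.03)).round().tolist()) for t in(0,.3,.6,1.9)})
print(read_state()["t"],read_state()["ft_force"])
E
```

```text
foot row 198 t 34.95 tcp [0.4888 0.1416 0.2729] ft [ 0.1 -0.7 -0.1]
left [np.int64(197), np.int64(197), np.int64(197), np.int64(197), np.int64(197), np.int64(196), np.int64(195), np.int64(195), np.int64(195), np.int64(194), np.int64(194), np.int64(194), np.int64(194), np.int64(193), np.int64(193)] right [np.int64(366), np.int64(366), np.int64(367), np.int64(367), np.int64(367), np.int64(368), np.int64(368), np.int64(368), np.int64(369), np.int64(369), np.int64(369), np.int64(370), np.int64(370), np.int64(371), np.int64(371)]
198 face L [-0.0822 -0.0993  0.0112] R [-0.0825  0.1007  0.0112]
238 face L [-0.033  -0.0991  0.0095] R [-0.0333  0.1009  0.0095]
268 face L [ 0.0015 -0.099   0.0083] R [0.0012 0.101  0.0083]
[([32, 77, 76, 76, 4392], [69.0, 115.0]), ([249, 243, 27, 62, 815], [265.0, 267.0]), ([283, 243, 27, 62, 790], [294.0, 267.0]), ([159, 267, 59, 19, 905], [187.0, 276.0]), ([346, 267, 59, 19, 923], [376.0, 276.0]), ([106, 331, 51, 14, 408], [139.0, 338.0]), ([398, 332, 113, 25, 2549], [453.0, 344.0])]
1 [394. 277.] {0: ([349.0, 272.0], [366.0, 275.0]), 0.3: ([353.0, 288.0], [369.0, 284.0]), 0.6: ([361.0, 302.0], [373.0, 292.0]), 1.9: ([425.0, 324.0], [411.0, 305.0])}
-1 [169. 277.] {0: ([214.0, 272.0], [197.0, 274.0]), 0.3: ([210.0, 287.0], [194.0, 284.0]), 0.6: ([202.0, 302.0], [190.0, 292.0]), 1.9: ([138.0, 323.0], [152.0, 304.0])}
35.05 [0.70073025 0.14059344 0.19677375]
```

Both buttons lie straight across, seen as blobs 59x19 px at the angle-0 position. The cover is unmoved and the arm is clear, so I'll hand the job in.

```bash
python3 -c "
from bench import job_done
print(job_done())"
```

```text
the job is handed in; nothing more can be done
None
```

The job is handed in, with no verdict returned: the shot glass was standing in the case when last seen, before the cover went on; by the final wrist-camera measurements the cover lies flat with its foot at the ledge, both turnbuttons are straight across it, and the arm is clear.

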